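# Clear a shoe-repair bench: nest the tack pans, rack the boards

## Robot

A 6-joint arm with a two-finger parallel gripper is mounted at the origin on the work surface. World frame = base frame: x ahead of the robot, y to its left, z up, the work surface at z = 0. Lengths are in m, angles in rad, forces in N, time in s.
With the tool pointing down it reaches from about 0.325 to 0.775 m from the base axis. Payload 5.5 kg.
Tool frame: the origin (TCP) lies at the very end of the fingers, on their centre line; the grasp point (between the pads) lies 19 mm behind it; z points along the fingers, y is the direction in which the jaws open and shut (so a half turn about z gives the same grasp; the last joint's range is limited). The gripper opens to 85 mm and grips with 20 to 120 N. Pads are 22 mm wide; open, the fingers measure 114 mm over their backs; the gripper's body (76 mm by 85 mm) begins 54 mm behind the grasp point. The pads swing forward as they close: fully open they stand 13 mm farther back than shut.
Start: joints at [-1.312, 0.091, 1.231, -0, 1.82, -0.057], TCP at [0.186, -0.57, 0.231] pointing down, gripper open.
Joint ranges: [-2.87, 2.87], [-0.86, 2.18], [0.17, 2.46], [-1.51, 4.65], [0.06, 2.69], [-2.65, 2.65]. Speed limits (rad/s): [2.57, 2.57, 3.01, 3.14, 3.14, 3.14].

## Interface

Orientations are given as a unit quaternion [x, y, z, w].
In Python, from rig import robot gives the robot as it stands. Calls block until the motion is done:
- robot.move_ptp(position, orientation): joint-space move of the TCP to a pose.
- robot.move_straight(position, orientation=None, feed=0.15, guard=None): straight line of the TCP; orientation=None keeps the orientation; feed is the mean speed in m/s. With guard (N) it stops when the force on the tool has changed by that much, and returns True; else False.
- robot.goto_joints(angles): joint-space move.
- robot.move_gripper(opening, strength=None): opening from 0.0 (shut) to 1.0 (fully open); strength is the grip in N (None keeps the last); returns when the fingers have stopped.
- robot.sleep(seconds).
- robot.solve_ik(position, orientation): joint angles nearest the present ones, or None.
- robot.get_state(): the state.
- robot.capture(name): name is "side" or "top" or "wrist"; returns a dict with "color" (384x512x3 uint8, blue, green, red), "K" (3x3 intrinsics, pixels), "k1" (the pictures are not rectified: a ray, as slopes to the right and down, at radius r is drawn at 1 + k1 r^2 times it, then the intrinsics apply), "rvec" (rotation vector, rad) and "tvec" (3), from world to camera coordinates, as OpenCV has them; the wrist camera has in their place "mount" (4x4, takes a point from camera to tool coordinates, whose origin is the TCP and whose axes are the flange's). Camera axes: x right, y down, z forward; pixel columns grow to the right and rows downward; lengths in m; the calibration is good to about 2 mm. A picture is of the moment at which its call begins: read the wrist's pose just before it. There is no depth.
A pose or a line that the arm cannot do raises robot.Unreachable and nothing moves.
- robot.close_job(): hands the job in, once; it reports no verdict.
Trained networks look in a picture, given as the dict that the camera call returned (one of the last four; its "shot" number tells which), for a name from the list of things; names that differ only in an ending like _2 or _b are one class to them, and where a whole thing is asked for, a point or a joint stands for the part that bears it (a point fixed in the world has none). Each returns a list of dicts, best first, with "conf" (0 to 1); they miss things now and then, are a little off and sometimes report something else, mostly with a low value. They report only what shows in the picture. A call takes as long as a camera call.
- robot.boxes_of(picture, label): "centre" ([x, y, z] in m, in world coordinates, good to about 4 mm: the middle of the surface that is visible of it).
- robot.regions_of(picture, label): "pixels" (384x512 bool, what is visible of it).
- robot.pinpoint(picture, label): "centre" ([x, y, z] in m, in world coordinates, good to about 4 mm: a listed point, or the origin of a listed thing).
The state is a dict: "time_s": time; "joint_pos": joint angles; "dq": joint speeds; "tau": joint torques, N m; "ee_pos": TCP position; "ee_rot": TCP orientation; "force": force on the tool from outside, world axes, zero at the start; "wrist_torque": the same for the moment, N m; "width": opening from 0.0 (shut) to 1.0 (fully open).
Only numpy, scipy, OpenCV 4.12 (cv2) and the standard library are available. Lean on these libraries where they do the work, as an engineer would, in place of code of your own. Each camera call takes 0.05 s, during which the arm holds its last target.

## Task

Clear the shoemaker's bench for the next job: put every loose rubber heel (one may lie in the largest pan) into the shallow steel tray, and nest all the tack pans by size, upright, in the largest one, each fully down, with their handles fanned well apart so that none lies on or close beside another. Slide each skiving board flat into a slot of the rack until it is fully home, and do not knock over the steel tin.

Things in the scene. Friction and masses are not known exactly. Their poses are not given: they have to be found in the camera images.
- pan_a: Largest tack pan, loose, 300 g; a heel may lie in it; the others nest in it. Round aluminium pan, outer diameter 114 mm, 40 mm high, wall 3 mm, floor 5 mm. Origin: centre of underside; z up; +x points along its handle. Steel neck, then a dark wooden grip 14 mm wide, 62 to 100 mm from the pan's centre, 37 to 47 mm above the underside
- pan_b: Second largest tack pan, loose on the bench, about 120 g. Round aluminium pan, outer diameter 96 mm, 40 mm high, wall 3 mm, floor 5 mm. Origin: centre of underside; z up; +x points along its handle. Steel neck, then a dark wooden grip 14 mm wide, 62 to 100 mm from the pan's centre, 37 to 47 mm above the underside
- pan_c: Third tack pan (may be absent), about 100 g. Round aluminium pan, outer diameter 78 mm, 40 mm high, wall 3 mm, floor 5 mm. Origin: centre of underside; z up; +x points along its handle. Steel neck, then a dark wooden grip 14 mm wide, 62 to 100 mm from the pan's centre, 37 to 47 mm above the underside
- pan_d: Smallest tack pan (may be absent), about 90 g. Round aluminium pan, outer diameter 60 mm, 40 mm high, wall 3 mm, floor 5 mm. Origin: centre of underside; z up; +x points along its handle. Steel neck, then a dark wooden grip 14 mm wide, 62 to 100 mm from the pan's centre, 37 to 47 mm above the underside
- pan_a_handle (a point): Middle of the wooden grip of pan_a, 81 mm from the pan's centre and 42 mm above its underside
- pan_b_handle (a point): Middle of the wooden grip of pan_b, 81 mm from the pan's centre and 42 mm above its underside
- pan_c_handle (a point): Middle of the wooden grip of pan_c, 81 mm from the pan's centre and 42 mm above its underside
- pan_d_handle (a point): Middle of the wooden grip of pan_d, 81 mm from the pan's centre and 42 mm above its underside
- board_a: Small plain beech skiving board, 130 x 56 x 12 mm (x, y, z), 70 g, lying flat on the bench. Origin: centre of its underside. At most two boards are there; one may be absent. The two are alike
- board_b: The other skiving board, the same as board_a
- rack: Plywood rack fixed to the bench, 100 x 76 x 58 mm (x, y, z), origin: centre of underside. Two flat slots, one above the other, each 60 mm wide, 16 mm high, floors at z = 10 and 34 mm. Mouth at x = -50 mm, facing the robot; boards slide in along +x to a stop at x = 40 mm, so one that is home stands 40 mm out. One board to a slot, either slot
- heel_a: Rubber heel with a cork top layer, 47 x 34 x 28 mm (x, y, z; rounded at +x), 50 g, lying in the largest pan; may be absent. Origin: on its underside, 22 mm from the flat end
- heel_b: A like heel lying on the bench; may be absent (two or three heels are there)
- heel_c: A like heel lying on the bench; may be absent
- tray: Shallow steel tray fixed to the bench, 96 x 170 mm (x, y), 22 mm high, wall and floor 4 mm. Origin: centre of its underside
- tin: Steel tin, 68 mm across, 60 mm high, stands near the pans; not part of the job. Origin: centre of its underside

How it is judged:
By the outcome, as a careful person would: the job done as asked, in the order asked, and still so for the second after the job is handed in, with the robot touching nothing.
Of pan_c, pan_d only 1 to 2 are there at a start; the rules pass over those that are not, and their reading is None.
Of board_a, board_b only 1 to 2 are there at a start; the rules pass over those that are not, and their reading is None.
Of heel_a, heel_b, heel_c only 2 to 3 are there at a start; the rules pass over those that are not, and their reading is None.
At some moment in a run one of board_a, board_b, heel_b, heel_c, pan_b, pan_c, pan_d may be knocked a few centimetres aside while the robot is not near it.
It also fails if it takes over 210 s, if anything falls off the work surface, if the arm or the gripper's body presses on something with over 40 N, if the wrist force passes 120 N, or if a joint passes its speed limit or range.

## Working session

There is one attempt and no reset: what is moved stays moved. The work goes in short steps, each a Python script; the robot and the scene stay as the last script left them, time stands still between calls to the robot, and variables do not carry over. Pictures are saved under pics/ and viewed, and the job is handed in when it is done.

```bash
ls -la; mkdir -p pics
python3 - <<'E'
from rig import robot
import cv2
s=robot.get_state(); print(s)
for n in ["side","top","wrist"]:
    p=robot.capture(n); cv2.imwrite(f"pics/{n}0.png",p["color"]); print(n,{k:v for k,v in p.items() if k!="color"})
E
```

```text
total 12
drwxr-xr-x  3 agent agent 4096 Dec  7 13:48 .
drwxr-xr-x 23 root  root  4096 Dec  7 13:48 ..
drwxr-xr-x  2 agent agent 4096 Dec  7 13:48 pics
{'time_s': 0.0, 'joint_pos': array([-1.31167063e+00,  9.18384135e-02,  1.23190506e+00, -8.90831767e-06,
        1.81984185e+00, -5.66945695e-02]), 'dq': array([-7.04789958e-05, -4.61735754e-04, -5.22060235e-04, -9.33930221e-04,
       -3.80922417e-04, -1.77142887e-03]), 'tau': array([ 6.33457284e-05, -4.58731377e+01, -4.18021202e+01, -4.54376402e-05,
        1.17069850e-02,  4.15514066e-06]), 'ee_pos': array([ 0.18627823, -0.57003084,  0.23015231]), 'ee_rot': array([ 9.87557763e-01,  1.57253530e-01, -1.04967939e-04, -9.90796530e-04]), 'force': array([-0.08219854,  0.80381391, -0.12678012]), 'wrist_torque': array([-0.00222787,  0.00794355, -0.04818746]), 'width': 0.9982181649794728}
side {'K': array([[358.10201332,   0.        , 259.69771477],
       [  0.        , 358.10201332, 200.04975766],
       [  0.        ,   0.        ,   1.        ]]), 'k1': 0.032247197283894136, 'rvec': array([ 0.67296704, -2.53909662,  1.26742461]), 'tvec': 
[... 225 characters left out ...]
: -0.02778222410201782, 'rvec': array([ 2.14590477, -2.1993131 ,  0.12809195]), 'tvec': array([0.01125682, 0.55051877, 1.38061357]), 'shot': 2}
wrist {'K': array([[330.49495209,   0.        , 256.19833726],
       [  0.        , 330.49495209, 196.91858937],
       [  0.        ,   0.        ,   1.        ]]), 'k1': -0.09444371290783517, 'mount': array([[ 1.96961382e-03, -9.65467514e-01, -2.60516028e-01,
         6.58155838e-02],
       [ 9.99998058e-01,  1.92060714e-03,  4.42683677e-04,
        -3.52231347e-04],
       [ 7.29522353e-05, -2.60516394e-01,  9.65469421e-01,
        -1.43685624e-01],
       [ 0.00000000e+00,  0.00000000e+00,  0.00000000e+00,
         1.00000000e+00]]), 'shot': 3}
```

View pics/top0.png

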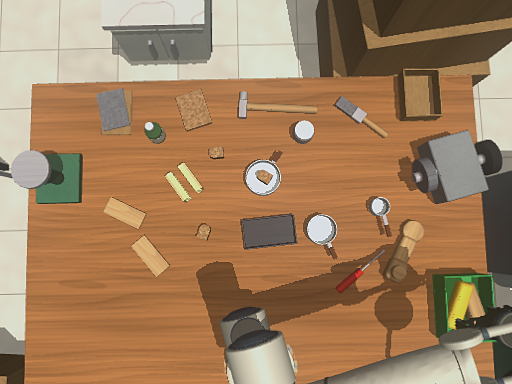

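View pics/side0.png

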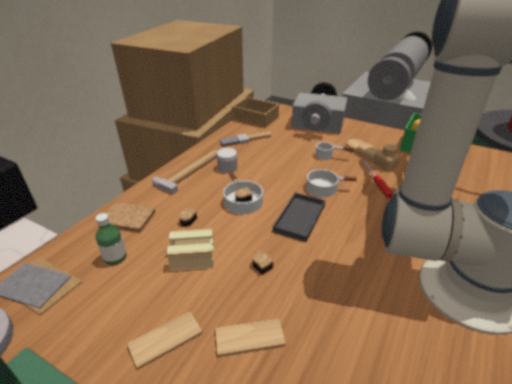

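View pics/wrist0.png

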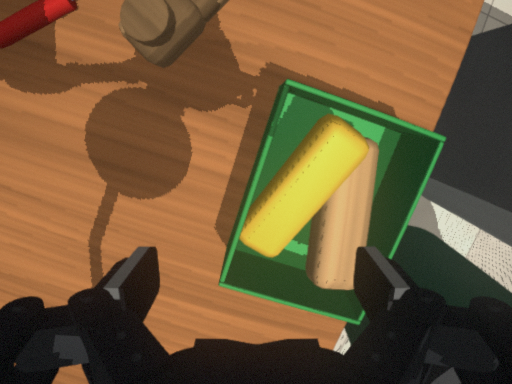

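```bash
cat > h.py <<'E'
import numpy as np, cv2, json
from scipy.spatial.transform import Rotation as R
from rig import robot
def cap(n):
    st=robot.get_state() if n=="wrist" else None
    p=robot.capture(n)
    if n=="wrist":
        T=np.eye(4);T[:3,:3]=R.from_quat(st["ee_rot"]).as_matrix();T[:3,3]=st["ee_pos"]
        p["C2W"]=T@p["mount"]
    else:
        Rm=cv2.Rodrigues(p["rvec"])[0];T=np.eye(4);T[:3,:3]=Rm.T;T[:3,3]=-Rm.T@p["tvec"];p["C2W"]=T
    return p
def pix2w(p,uv,z):
    uv=np.asarray(uv,float).reshape(-1,1,2)
    n=cv2.undistortPoints(uv,p["K"],np.array([p["k1"],0,0,0,0.]))[:,0]
    d=np.c_[n,np.ones(len(n))]@p["C2W"][:3,:3].T;o=p["C2W"][:3,3]
    t=(z-o[2])/d[:,2:]
    return o+d*t
def w2pix(p,X):
    X=np.asarray(X,float).reshape(-1,3);W=np.linalg.inv(p["C2W"])
    rv=cv2.Rodrigues(W[:3,:3])[0]
    return cv2.projectPoints(X,rv,W[:3,3],p["K"],np.array([p["k1"],0,0,0,0.]))[0][:,0]
def q(yaw):  # tool down; jaw (tool y) direction at angle yaw+... : tool x at yaw, tool y = yaw-90deg
    return (R.from_euler('z',yaw)*R.from_quat([1,0,0,0])).as_quat()
E
python3 - <<'E'
from h import *
t=cap("top");s=cap("side")
cv2.imwrite("pics/topz.png",cv2.resize(t["color"][80:280,80:420],None,fx=2.3,fy=2.3,interpolation=cv2.INTER_CUBIC))
for n in ["pan_a","pan_b","pan_c","pan_d","pan_a_handle","pan_b_handle","board_a","rack","heel_a","tray","tin"]:
    for p,l in((t,"top"),(s,"side")):
        for r in robot.pinpoint(p,n)[:5]:
            print(l,n,np.round(r["centre"],3),round(r["conf"],2))
print(robot.get_state()["time_s"])
print(t["C2W"][:3,3],s["C2W"][:3,3])
E
```

```text
top pan_a [ 0.5   -0.397 -0.001] 0.97
top pan_a [ 0.601 -0.024 -0.004] 0.57
top pan_a [ 0.438 -0.204 -0.003] 0.56
side pan_a [ 0.504 -0.395 -0.   ] 0.9
side pan_a [ 0.604 -0.023  0.003] 0.88
side pan_a [ 0.434 -0.209  0.   ] 0.59
top pan_b [ 0.5   -0.397 -0.001] 0.97
top pan_b [ 0.601 -0.024 -0.004] 0.57
top pan_b [ 0.438 -0.204 -0.003] 0.56
side pan_b [ 0.504 -0.395 -0.   ] 0.9
side pan_b [ 0.604 -0.023  0.003] 0.88
side pan_b [ 0.434 -0.209  0.   ] 0.59
top pan_c [ 0.5   -0.397 -0.001] 0.97
top pan_c [ 0.601 -0.024 -0.004] 0.57
top pan_c [ 0.438 -0.204 -0.003] 0.56
side pan_c [ 0.504 -0.395 -0.   ] 0.9
side pan_c [ 0.604 -0.023  0.003] 0.88
side pan_c [ 0.434 -0.209  0.   ] 0.59
top pan_d [ 0.5   -0.397 -0.001] 0.97
top pan_d [ 0.601 -0.024 -0.004] 0.57
top pan_d [ 0.438 -0.204 -0.003] 0.56
side pan_d [ 0.504 -0.395 -0.   ] 0.9
side pan_d [ 0.604 -0.023  0.003] 0.88
side pan_d [ 0.434 -0.209  0.   ] 0.59
top pan_a_handle [ 0.673 -0.072  0.04 ] 0.72
side pan_a_handle [ 0.67  -0.067  0.041] 0.97
top pan_b_handle [ 0.357 -0.237  0.043] 0.71
side pan_b_handle [ 0.356 -0.236  0.039] 0.95
top board_a [ 0.362  0.345 -0.   ] 0.76
top board_a [ 0.503  0.427 -0.002] 0.57
side board_a [ 0.502  0.424 -0.   ] 0.84
side board_a [ 0.364  0.344 -0.   ] 0.78
top rack [0.596 0.229 0.002] 0.68
side rack [0.596 0.231 0.003] 0.75
top heel_a [0.439 0.171 0.004] 0.69
top heel_a [ 0.61  -0.027  0.007] 0.68
top heel_a [ 0.672 -0.07   0.046] 0.64
top heel_a [ 0.691  0.128 -0.002] 0.57
side heel_a [0.434 0.171 0.002] 0.7
side heel_a [ 0.61  -0.023  0.004] 0.66
side heel_a [0.692 0.13  0.   ] 0.66
top tray [ 0.432 -0.036  0.   ] 0.92
side tray [ 0.434 -0.041  0.005] 0.84
top tin [ 0.751 -0.159  0.003] 0.91
side tin [ 0.756 -0.16  -0.   ] 0.81
1.35
[0.40213455 0.0165779  1.43084047] [0.15121122 0.6844574  0.63825308]
```

Run:
```python
import cv2
s=cv2.imread("pics/side0.png");cv2.imwrite("pics/sidez.png",cv2.resize(s[140:370,120:360],None,fx=3,fy=2.6,interpolation=cv2.INTER_CUBIC))
```

```text
(no output)
```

View pics/topz.png

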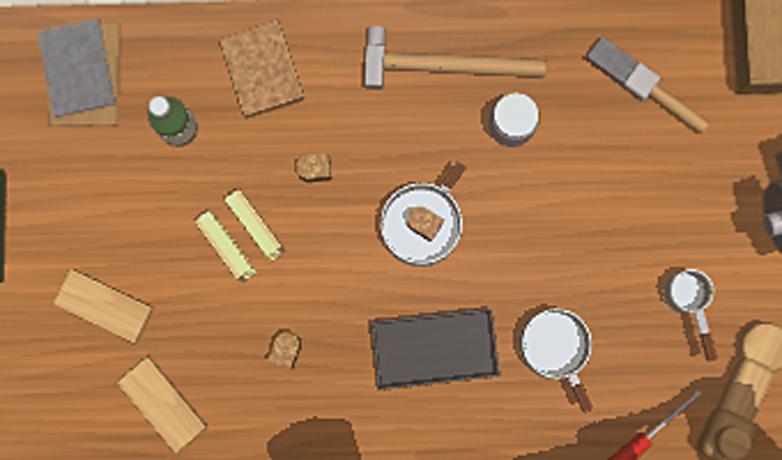

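View pics/sidez.png

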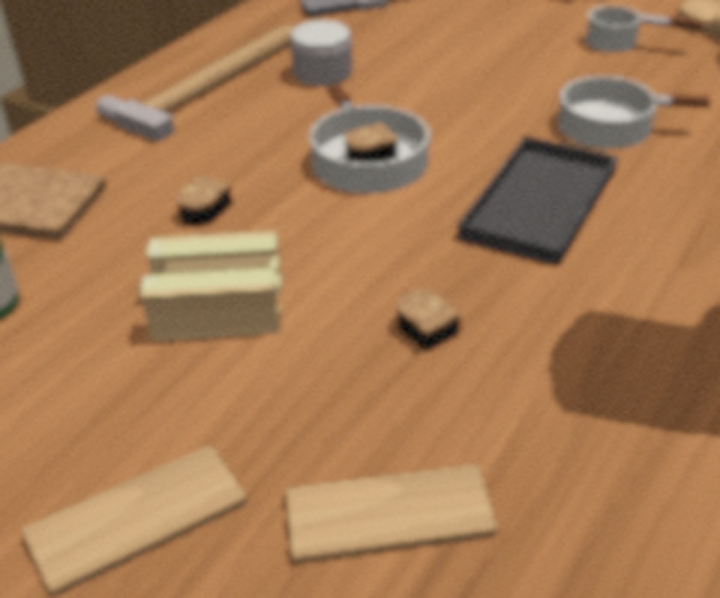

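```bash
cat >> h.py <<'E'
def yaw_now():
    m=R.from_quat(robot.get_state()["ee_rot"]).as_matrix();return np.arctan2(m[1,0],m[0,0])
def pick_yaw(pos,yaw,sym=True):
    "choose yaw or yaw+pi by smallest |j6| with joints reachable"
    best=None
    for y in ([yaw,yaw+np.pi] if sym else [yaw]):
        j=robot.solve_ik(list(pos),list(q(y)))
        if j is None: continue
        c=abs(j[5])
        if best is None or c<best[0]: best=(c,y,j)
    return best
def ptp(x,y,z,yaw): robot.move_ptp([x,y,z],list(q(yaw)))
def lin(x,y,z,yaw=None,feed=0.15,guard=None):
    return robot.move_straight([x,y,z],None if yaw is None else list(q(yaw)),feed=feed,guard=guard)
def T(): return round(robot.get_state()["time_s"],2)
def save(p,n,f=1.5): cv2.imwrite(f"pics/{n}.png",cv2.resize(p["color"],None,fx=f,fy=f,interpolation=cv2.INTER_CUBIC))
E
python3 - <<'E'
from h import *
y=pick_yaw([0.437,0.171,0.16],0)[1]
print(T()); ptp(0.437,0.171,0.16,y); print(T(),y, robot.get_state()["ee_pos"],robot.get_state()["joint_pos"])
w=cap("wrist"); save(w,"w1",1.0)
for n in["heel_b"]:
    for r in robot.pinpoint(w,n)[:3]: print(n,np.round(r["centre"],4),round(r["conf"],2))
    for r in robot.regions_of(w,n)[:3]:
        ys,xs=np.nonzero(r["pixels"]); print(r["conf"],len(xs),xs.mean(),ys.mean(),cv2.minAreaRect(np.c_[xs,ys].astype(np.float32)))
E
```

```text
1.35
4.12 3.141592653589793 [0.43733395 0.17045466 0.16006589] [ 2.99287010e-01 -2.67604024e-01  1.69443831e+00 -1.94747427e-04
  1.71461469e+00 -1.27019354e+00]
heel_b [0.4404 0.1728 0.004 ] 0.83
0.66 2134 256.71602624179945 181.73336457357075 ((255.93836975097656, 183.16439819335938), (40.73032760620117, 57.7012939453125), 20.556041717529297)
```

View pics/w1.png

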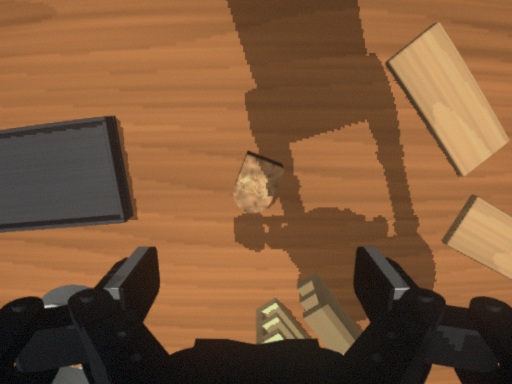

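```bash
cat >> h.py <<'E'
def colmask(p,lo,hi):
    hsv=cv2.cvtColor(p["color"],cv2.COLOR_BGR2HSV);return cv2.inRange(hsv,lo,hi)
def maskrect(p,m,z):
    "min-area rect in world on plane z: centre, (long,short), yaw of long axis"
    m=m.astype(np.uint8); c=max(cv2.findContours(m,cv2.RETR_EXTERNAL,cv2.CHAIN_APPROX_NONE)[0],key=cv2.contourArea)
    X=pix2w(p,c.reshape(-1,2),z)[:,:2]
    (cx,cy),(a,b),ang=cv2.minAreaRect((X*1000).astype(np.float32))
    ang=np.deg2rad(ang)
    if b>a: a,b=b,a; ang+=np.pi/2
    return np.array([cx,cy])/1000,(a,b),(ang+np.pi/2)%np.pi-np.pi/2
E
python3 - <<'E'
from h import *
w=cap("wrist")
r=robot.regions_of(w,"heel_b")[0]
print(maskrect(w,r["pixels"],0.028))
im=w["color"].copy(); im[r["pixels"]]=im[r["pixels"]]//2+np.array([0,127,0],np.uint8)
cv2.imwrite("pics/m1.png",cv2.resize(im[130:240,200:320],None,fx=5,fy=5))
E
```

```text
(array([0.43464465, 0.170987  ]), (51.054264068603516, 34.87094497680664), np.float64(-0.354252356621795))
```

View pics/m1.png

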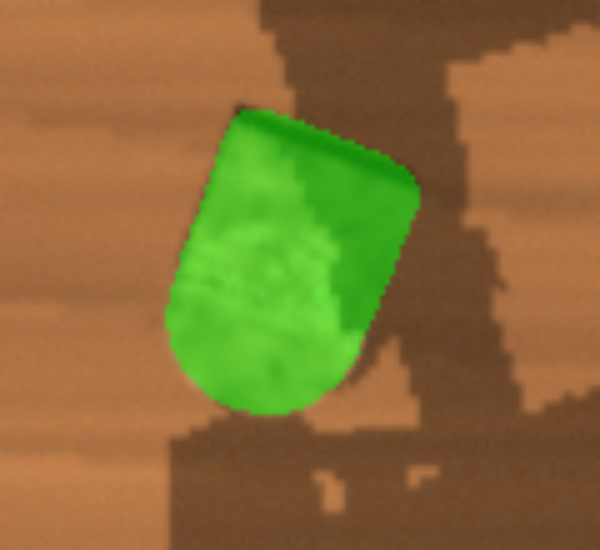

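```bash
cat >> h.py <<'E'
def near_yaw(pos,yaw):
    "yaw or yaw+pi minimising |j6|-ish and change"
    b=pick_yaw(pos,yaw);return b[1]
def pick_heel(xy,lyaw,z0=0.0,open_=0.6,force=40):
    x,y=xy; yw=near_yaw([x,y,0.1],lyaw)
    ptp(x,y,0.09+z0,yw); robot.move_gripper(open_)
    g=lin(x,y,z0+0.003,yw,feed=0.12,guard=8)
    print("down guard",g,robot.get_state()["ee_pos"].round(4))
    robot.move_gripper(0.2,force); print("w",round(robot.get_state()["width"],3))
    lin(x,y,z0+0.10,yw,feed=0.2)
    print("w",round(robot.get_state()["width"],3),T()); return yw
def place_heel(tc,ty,off):
    c=np.array(tc)+off*np.array([np.cos(ty),np.sin(ty)])
    yw=near_yaw([c[0],c[1],0.1],ty)
    ptp(c[0],c[1],0.09,yw); lin(c[0],c[1],0.03,yw,feed=0.2)
    g=lin(c[0],c[1],0.008,yw,feed=0.06,guard=6); print("place guard",g,robot.get_state()["ee_pos"].round(4))
    robot.move_gripper(0.53); lin(c[0],c[1],0.10,yw,feed=0.2); print(T())
E
python3 - <<'E'
from h import *
t=cap("top")
save(t,"t1",1)
r=robot.regions_of(t,"tray")[0]; print(r["conf"]); tc,d,ty=maskrect(t,r["pixels"],0.022); print("tray",tc,d,ty)
np.save("tray.npy",[tc[0],tc[1],ty])
pick_heel([0.4346,0.1710],-0.354)
w=cap("wrist"); save(w,"w2",1)
E
```

```text
0.87
tray [ 0.43205511 -0.03914535] (175.22012329101562, 96.890869140625) -1.4910206622289222
down guard False [0.4351 0.1711 0.0037]
w 0.389
w 0.388 7.13
```

View pics/w2.png

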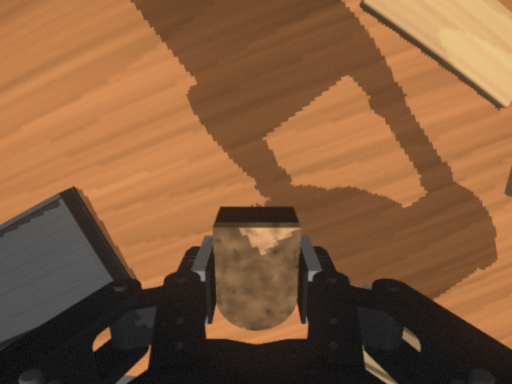

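View pics/t1.png

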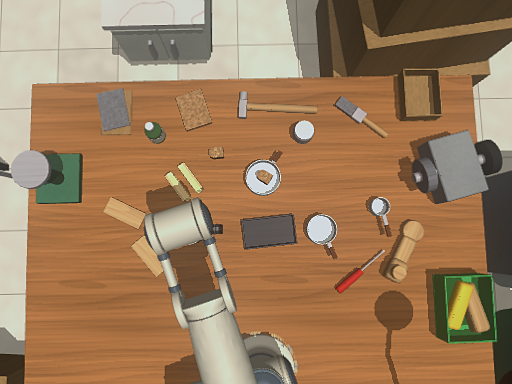

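Run:
```python
from h import *
tx,tyy,ty=np.load("tray.npy")
place_heel([tx,tyy],ty,-0.05)
x,y=0.691,0.129
yw=near_yaw([x,y,0.15],0); ptp(x,y,0.15,yw)
w=cap("wrist"); save(w,"w3",1)
for r in robot.regions_of(w,"heel_b")[:3]:
    print(r["conf"],maskrect(w,r["pixels"],0.028))
print(T())
```

```text
place guard True [0.4284 0.0108 0.0081]
9.71
0.82 (array([0.69009375, 0.12699818]), (46.87674331665039, 39.387351989746094), np.float64(-1.5084577594004864))
0.67 (array([ 0.61063916, -0.02433898]), (59.486202239990234, 41.24524688720703), np.float64(0.9962854345843621))
10.99
```

View pics/w3.png

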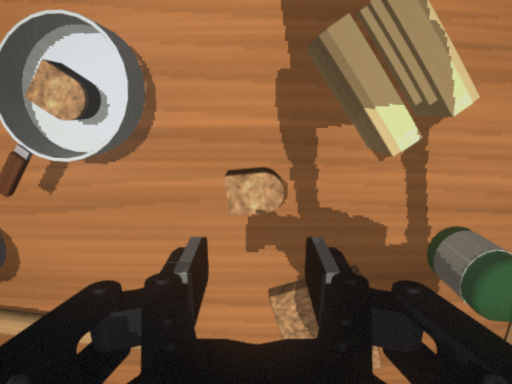

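Run:
```python
from h import *
tx,tyy,ty=np.load("tray.npy")
pick_heel([0.692,0.127],-1.508)
place_heel([tx,tyy],ty,0.05)
x,y=0.601,-0.024
yw=near_yaw([x,y,0.16],0); ptp(x,y,0.16,yw)
w=cap("wrist"); save(w,"w4",1)
for r in robot.regions_of(w,"heel_b")[:3]:
    print(r["conf"],maskrect(w,r["pixels"],0.033))
for r in robot.regions_of(w,"pan_a")[:3]:
    print(r["conf"],maskrect(w,r["pixels"],0.040))
for n in["pan_a","heel_a","pan_a_handle"]:
    for r in robot.pinpoint(w,n)[:3]: print(n,np.round(r["centre"],4),round(r["conf"],2))
print(T())
```

```text
down guard False [0.6927 0.1271 0.0042]
w 0.39
w 0.388 14.38
place guard True [ 0.4366 -0.0891  0.0086]
17.38
0.91 (array([ 0.46181219, -0.07340017]), (23.062772750854492, 21.384540557861328), np.float64(0.04307789979473875))
0.87 (array([0.4574201, 0.0069429]), (46.2357292175293, 18.969438552856445), np.float64(1.4586757801639614))
0.82 (array([ 0.6114389 , -0.02745062]), (48.28032302856445, 36.70801544189453), np.float64(0.9851259906686032))
0.85 (array([ 0.62169586, -0.02447453]), (145.30563354492188, 113.00314331054688), np.float64(-0.09935202078455063))
0.71 (array([ 0.44724344, -0.19536015]), (29.656429290771484, 9.151632308959961), np.float64(0.785392237864023))
pan_a [ 0.436  -0.208  -0.0024] 0.56
heel_a [ 0.4357 -0.09    0.0038] 0.97
heel_a [0.4325 0.0107 0.0108] 0.94
heel_a [ 0.6094 -0.031   0.0062] 0.57
pan_a_handle [ 0.6688 -0.0764  0.0467] 0.59
19.29
```

View pics/w4.png

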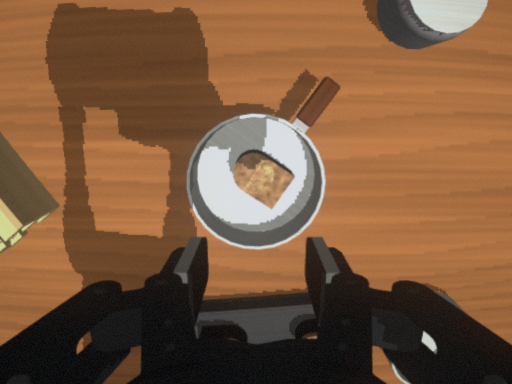

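```bash
cat >> h.py <<'E'
def fit_circle(X):
    A=np.c_[2*X,np.ones(len(X))];s=np.linalg.lstsq(A,(X**2).sum(1),rcond=None)[0]
    return s[:2],np.sqrt(s[2]+s[0]**2+s[1]**2)
def pan_fit(p,m,dia,z=0.04,guess=None):
    "rim circle (known outer diameter) fitted to outer contour, handle rejected"
    c=max(cv2.findContours(m.astype(np.uint8),cv2.RETR_EXTERNAL,cv2.CHAIN_APPROX_NONE)[0],key=cv2.contourArea)
    X=pix2w(p,c.reshape(-1,2),z)[:,:2]
    from scipy.optimize import least_squares
    g=np.median(X,0) if guess is None else guess
    s=least_squares(lambda v:np.hypot(*(X-v[:2]).T)-v[2],[*g,dia/2],loss="soft_l1",f_scale=0.001).x
    return s[:2],s[2]*2
E
python3 - <<'E'
from h import *
w=cap("wrist")
rs=robot.regions_of(w,"pan_a"); c,d=pan_fit(w,rs[0]["pixels"],0.114); print("pan",c,d)
h=np.array([0.6114,-0.0275]); ly=0.985; n=np.array([-np.sin(ly),np.cos(ly)]);a=np.array([np.cos(ly),np.sin(ly)])
for o in(40,44,48):
  print(o,[round(np.hypot(*(h+s*(o/2000+.0145)*n+t*.011*a-c)),4) for s in(1,-1) for t in(1,-1)])
E
```

```text
pan [-51.59545114  65.09079388] 166.89482089712968
40 [np.float64(83.426), np.float64(83.4327), np.float64(83.4918), np.float64(83.4985)]
44 [np.float64(83.4241), np.float64(83.4308), np.float64(83.4937), np.float64(83.5004)]
48 [np.float64(83.4222), np.float64(83.4289), np.float64(83.4956), np.float64(83.5023)]
```

```bash
cat >> h.py <<'E'
def pan_fit(p,m,dia,z=0.04,guess=None):
    c=max(cv2.findContours(m.astype(np.uint8),cv2.RETR_EXTERNAL,cv2.CHAIN_APPROX_NONE)[0],key=cv2.contourArea)
    X=pix2w(p,c.reshape(-1,2),z)[:,:2]*1000
    from scipy.optimize import least_squares
    g=np.array(guess)*1000; X=X[np.hypot(*(X-g).T)<dia*500+12]
    s=least_squares(lambda v:np.hypot(*(X-v[:2]).T)-v[2],[*g,dia*500],loss="soft_l1",f_scale=1.,x_scale=[1,1,1]).x
    e=np.hypot(*(X-s[:2]).T)-s[2]
    return s[:2]/1000,2*s[2]/1000,np.median(abs(e))/1000
E
python3 - <<'E'
from h import *
w=cap("wrist")
rs=robot.regions_of(w,"pan_a"); c,d,e=pan_fit(w,rs[0]["pixels"],0.114,guess=[0.601,-0.024]); print("pan",c,d,e)
h=np.array([0.6114,-0.0275]); ly=0.985; n=np.array([-np.sin(ly),np.cos(ly)]);a=np.array([np.cos(ly),np.sin(ly)])
for o in(40,44,48):
  print(o,[round(np.hypot(*(h+s*(o/2000+.0145)*n+t*.011*a-c)),4) for s in(1,-1) for t in(1,-1)])
E
```

```text
pan [ 0.601 -0.024] 0.114 nan
40 [np.float64(0.0276), np.float64(0.0253), np.float64(0.0472), np.float64(0.0458)]
44 [np.float64(0.0294), np.float64(0.0272), np.float64(0.0491), np.float64(0.0478)]
48 [np.float64(0.0311), np.float64(0.0291), np.float64(0.051), np.float64(0.0498)]
  return _methods._mean(a, axis=axis, dtype=dtype,
  ret = ret.dtype.type(ret / rcount)
```

```bash
cat >> h.py <<'E'
def pan_loc(p,dia,guess,name="pan_a",z=0.04):
    best=None
    for r in robot.regions_of(p,name):
        m=r["pixels"]; 
        c=max(cv2.findContours(m.astype(np.uint8),cv2.RETR_EXTERNAL,cv2.CHAIN_APPROX_NONE)[0],key=cv2.contourArea)
        X=pix2w(p,c.reshape(-1,2),z)[:,:2]; k=np.hypot(*(X.mean(0)-guess))
        if k<0.05 and (best is None or k<best[0]): best=(k,m)
    return None if best is None else pan_fit(p,best[1],dia,z,guess)
E
python3 - <<'E'
from h import *
w=cap("wrist"); print(pan_loc(w,0.114,np.array([0.601,-0.024])))
tx,tyy,ty=np.load("tray.npy")
pick_heel([0.6109,-0.0275],0.985,z0=0.006,open_=0.52)
t=cap("top"); save(t,"t2",1)
print(pan_loc(t,0.114,np.array([0.601,-0.024])))
place_heel([tx,tyy],ty,0.0)
for n in["pan_a","pan_a_handle"]:
    for r in robot.pinpoint(t,n)[:4]: print(n,np.round(r["centre"],4),round(r["conf"],2))
x,y=tx,tyy
print(T())
E
```

```text
(array([ 0.60596743, -0.02305629]), np.float64(0.112797546678268), np.float64(0.0003105759487324988))
down guard False [ 0.6115 -0.0276  0.01  ]
w 0.391
w 0.389 22.49
(array([ 0.59610534, -0.02575357]), np.float64(0.09413802099916879), np.float64(0.0035342166616052564))
place guard True [ 0.4329 -0.0392  0.0092]
25.07
pan_a [ 0.4372 -0.2068 -0.0019] 0.91
pan_a [ 5.003e-01 -3.963e-01  2.000e-04] 0.62
pan_a [ 0.6033 -0.0244 -0.0013] 0.6
25.17
```

View pics/t2.png

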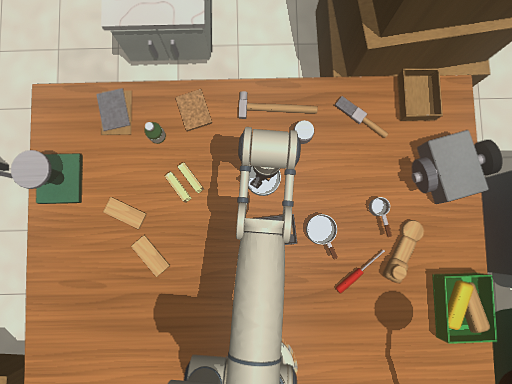

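Run:
```python
from h import *
x,y=0.40,-0.22
yw=near_yaw([x,y,0.17],np.arctan2(.03,.08)); ptp(x,y,0.17,yw); robot.move_gripper(0.45)
w=cap("wrist"); save(w,"w5",1)
print("panb",pan_loc(w,0.096,np.array([0.437,-0.207])))
for n in["pan_b","pan_b_handle"]:
    for r in robot.pinpoint(w,n)[:3]: print(n,np.round(r["centre"],4),round(r["conf"],2))
t=cap("top"); print("pana",pan_loc(t,0.114,np.array([0.601,-0.024]))); save(t,"t3",1)
for n in["pan_b","pan_b_handle"]:
    for r in robot.pinpoint(t,n)[:3]: print(n,np.round(r["centre"],4),round(r["conf"],2))
print(T())
```

```text
panb (array([ 0.43393383, -0.20539531]), np.float64(0.09481074673274029), np.float64(0.0003027813975686868))
pan_b [ 0.4341 -0.2046 -0.003 ] 0.97
pan_b [ 5.030e-01 -3.997e-01  5.000e-04] 0.7
pan_b_handle [ 0.3561 -0.2348  0.0395] 0.83
pana (array([ 0.60513381, -0.02327178]), np.float64(0.11193431755162006), np.float64(0.0009196256723524598))
pan_b [ 0.4407 -0.2043 -0.0018] 0.88
pan_b [ 5.003e-01 -3.986e-01 -5.000e-04] 0.83
pan_b [ 0.6024 -0.0244 -0.006 ] 0.56
pan_b_handle [ 0.3572 -0.2371  0.0419] 0.62
26.66
```

View pics/w5.png

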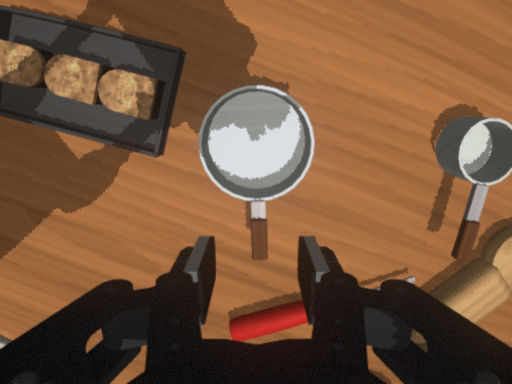

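View pics/t3.png

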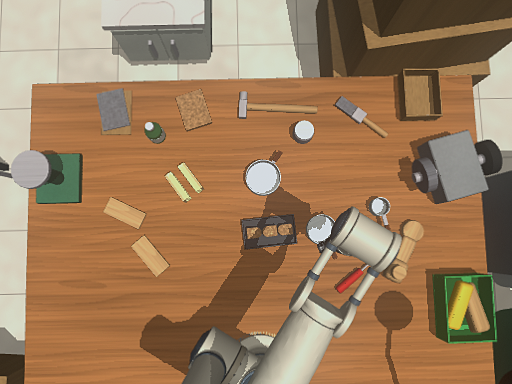

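```bash
cat >> h.py <<'E'
def handle(p,c,dz=0.0,dbg=None):
    "brown grip near pan centre c: blob centroid at z=.047+dz; returns mid, angle"
    hsv=cv2.cvtColor(p["color"],cv2.COLOR_BGR2HSV)
    m=((hsv[...,2]<125)&(hsv[...,1]>110)&((hsv[...,0]<14)|(hsv[...,0]>172))).astype(np.uint8)
    m=cv2.morphologyEx(m,cv2.MORPH_OPEN,np.ones((3,3),np.uint8))
    ys,xs=np.nonzero(m); X=pix2w(p,np.c_[xs,ys],0.047+dz)[:,:2]; r=np.hypot(*(X-c).T)
    return m,X[(r>0.058)&(r<0.105)]
E
python3 - <<'E'
from h import *
w=cap("wrist"); c=np.array([0.4339,-0.2054])
hsv=cv2.cvtColor(w["color"],cv2.COLOR_BGR2HSV); print(hsv[240,252:270:2]); print(hsv[240,230],hsv[240,290],hsv[210,259])
X=pix2w(w,[[259,220],[260,258],[259.5,239]],0.047); print(X, np.hypot(*(X[:,:2]-c).T), np.arctan2(*(X[:,:2]-c).T[::-1]))
m,P=handle(w,c); print(len(P),P.mean(0))
E
```

```text
[[ 11 150 109]
 [ 11 153 113]
 [ 11 148 112]
 [ 11 154 104]
 [ 11 149 111]
 [ 12 153 112]
 [ 11 153 112]
 [ 13 149 140]
 [ 13 156 185]]
[ 13 157 180] [ 13 154 180] [ 11  14 207]
[[ 0.37598755 -0.23132442  0.047     ]
 [ 0.34314081 -0.24475948  0.047     ]
 [ 0.35986361 -0.23791883  0.047     ]] [0.06345019 0.09892623 0.08086323] [-2.7206959  -2.73240191 -2.72773306]
2499 [ 0.44003138 -0.17768929]
```

```bash
cat >> h.py <<'E'
def grab_pan(c,th,open_=0.33,force=80,r=0.081,z=0.020):
    g=np.array(c)+r*np.array([np.cos(th),np.sin(th)]); yw=th+np.pi
    robot.move_gripper(open_)
    ptp(g[0],g[1],0.09,yw); gd=lin(g[0],g[1],z,yw,feed=0.12,guard=8); print("guard",gd)
    robot.move_gripper(0.0,force); s=robot.get_state(); print("w",round(s["width"],3),s["ee_pos"].round(4))
    lin(g[0],g[1],0.14,yw,feed=0.2); print("w",round(robot.get_state()["width"],3),T())
def to_pan(c,th,z,r=0.081,**k):
    g=np.array(c)+r*np.array([np.cos(th),np.sin(th)]); return lin(g[0],g[1],z,th+np.pi,**k)
E
python3 - <<'E'
from h import *
th=-2.728
grab_pan([0.4339,-0.2054],th)
w=cap("wrist"); save(w,"w6",1)
s=robot.get_state()
g=np.array(s["ee_pos"][:2]); 
c=g-0.081*np.array([np.cos(th),np.sin(th)]); z=s["ee_pos"][2]+0.02
print(c,pan_loc(w,0.096,c,z=z),s["force"],s["wrist_torque"])
E
```

```text
guard False
w 0.146 [ 0.3604 -0.2386  0.0214]
w 0.146 29.19
[ 0.43316946 -0.20482493] (array([ 0.42666845, -0.20755662]), np.float64(0.08763777849018754), np.float64(0.0032844830927576006)) [-0.47969259 -0.31257625 -1.07854112] [-0.02177542  0.08264489  0.05870459]
```

View pics/w6.png

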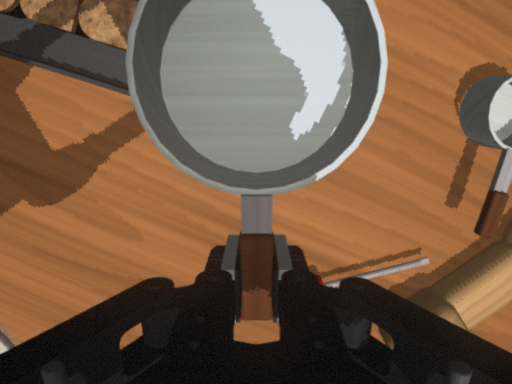

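```bash
cat >> h.py <<'E'
def overlay_rim(p,c,z,dia,name,im=None,crop=None):
    im=p["color"].copy() if im is None else im
    a=np.linspace(0,2*np.pi,200); X=np.c_[c[0]+dia/2*np.cos(a),c[1]+dia/2*np.sin(a),0*a+z]
    pts=w2pix(p,X); big=cv2.resize(im,None,fx=1.5,fy=1.5,interpolation=cv2.INTER_CUBIC)
    cv2.polylines(big,[np.int32(pts*1.5)],True,(0,0,255),1); cv2.imwrite(f"pics/{name}.png",big); return pts
E
python3 - <<'E'
from h import *
w=cap("wrist");s=robot.get_state();th=-2.728;u=np.array([np.cos(th),np.sin(th)])
g=s["ee_pos"]; c=g[:2]-0.081*u
overlay_rim(w,c,g[2]+0.0186,0.096,"o6")
E
```

```text
(no output)
```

View pics/o6.png

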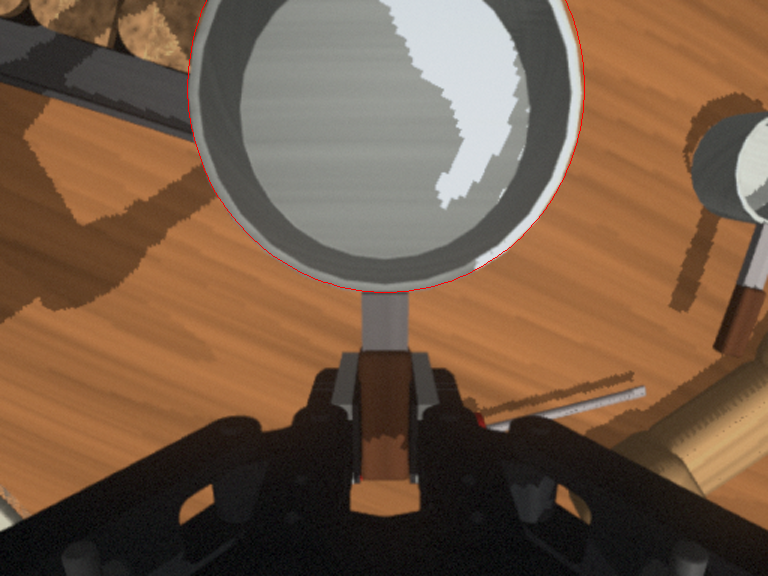

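Run:
```python
from h import *
ca=np.array([0.6057,-0.0232]); th=np.deg2rad(-125)
g=ca+0.081*np.array([np.cos(th),np.sin(th)])
ptp(g[0],g[1],0.12,th+np.pi); print(T(),robot.get_state()["joint_pos"].round(2))
w=cap("wrist"); s=robot.get_state(); 
overlay_rim(w,ca,0.04,0.114,"o7")
c=s["ee_pos"][:2]-0.081*np.array([np.cos(th),np.sin(th)]);print(c,s["ee_pos"])
overlay_rim(w,c,s["ee_pos"][2]+0.0186,0.096,"o7",im=cv2.resize(cv2.imread("pics/o7.png"),(512,384)))
sd=cap("side"); cv2.imwrite("pics/s7.png",cv2.resize(sd["color"][100:280,160:400],None,fx=3,fy=3))
```

```text
30.32 [-0.22  0.01  1.51 -0.    1.62  0.39]
[ 0.6050705  -0.02443702] [ 0.5586108  -0.09078834  0.12029816]
```

View pics/o7.png

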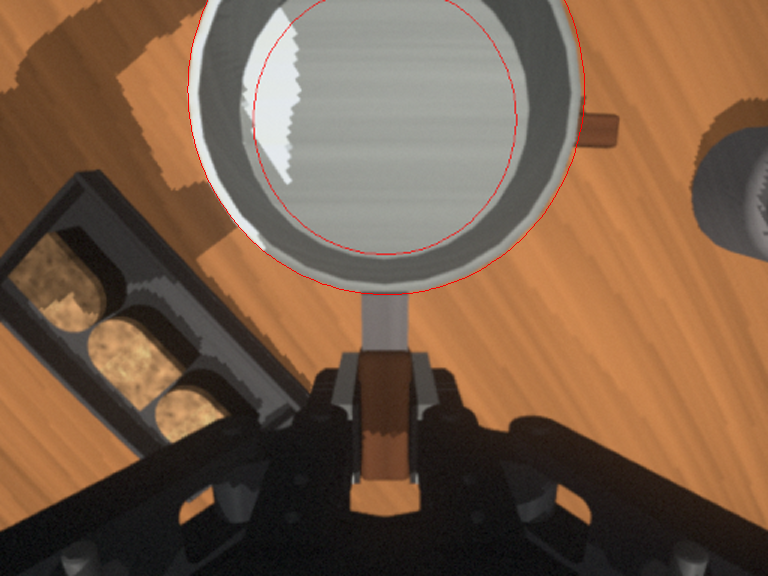

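View pics/s7.png

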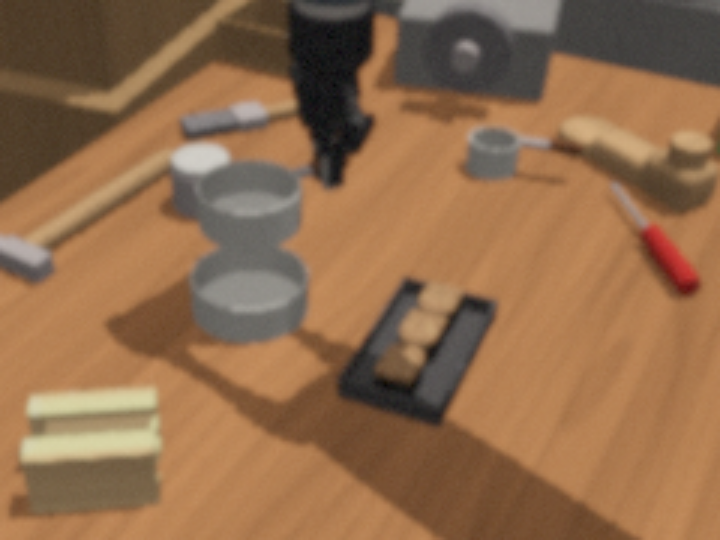

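Run:
```python
from h import *
ca=np.array([0.6060,-0.0225]); th=np.deg2rad(-125)
print(to_pan(ca,th,0.07,feed=0.15)); s=robot.get_state(); print(s["ee_pos"],s["force"].round(2))
print(to_pan(ca,th,0.0262,feed=0.04,guard=5)); s=robot.get_state(); print(s["ee_pos"],s["force"].round(2),T())
sd=cap("side"); cv2.imwrite("pics/s8.png",cv2.resize(sd["color"][100:280,160:400],None,fx=3,fy=3))
```

```text
False
[ 0.55921809 -0.0893811   0.07022861] [ 1.31 -0.97 -1.49]
True
[ 0.55905283 -0.08894951  0.02647411] [-0.31 -0.28  4.96] 31.94
```

View pics/s8.png

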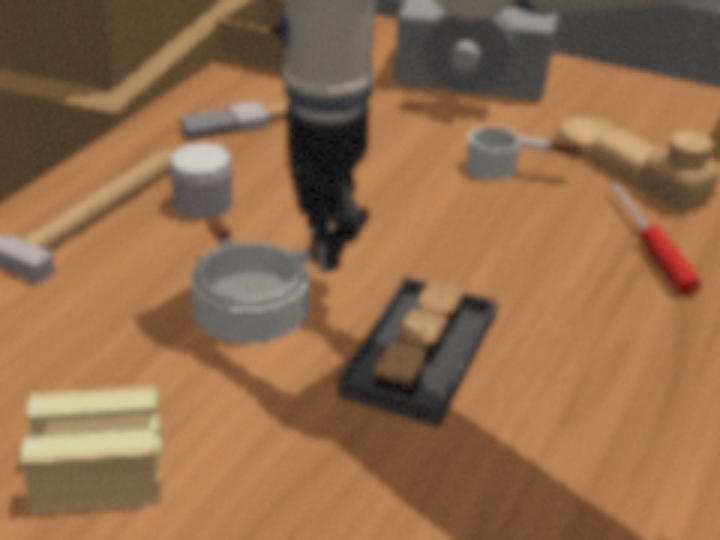

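Run:
```python
from h import *
robot.move_gripper(0.33); p=robot.get_state()["ee_pos"]; lin(p[0],p[1],0.12,feed=0.2)
x,y=0.46,-0.40; yw=np.deg2rad(17)
ptp(x,y,0.17,yw)
w=cap("wrist"); save(w,"w9",1)
for n in["pan_b","pan_b_handle"]:
    for r in robot.pinpoint(w,n)[:3]: print(n,np.round(r["centre"],4),round(r["conf"],2))
for d in(0.06,0.078): print(pan_loc(w,d,np.array([0.502,-0.398])))
sd=cap("side"); cv2.imwrite("pics/s9.png",cv2.resize(sd["color"][100:280,160:400],None,fx=3,fy=3))
t=cap("top"); cv2.imwrite("pics/t9.png",cv2.resize(t["color"][100:300,80:320],None,fx=3,fy=3)); print(T())
```

```text
pan_b [ 0.5059 -0.396  -0.0023] 0.9
(array([ 0.50187107, -0.39679659]), np.float64(0.058826211674951195), np.float64(0.0005213875512794654))
(array([ 0.50140317, -0.39689561]), np.float64(0.0593325288050258), np.float64(0.0008202054971306207))
34.52
```

View pics/w9.png

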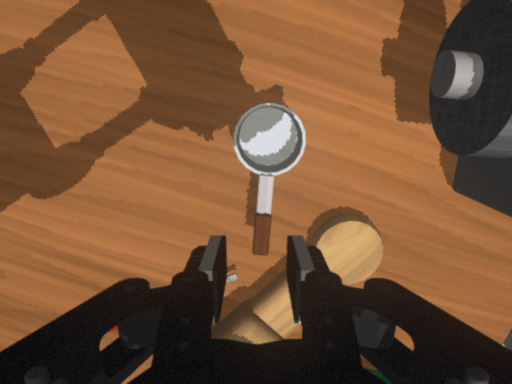

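View pics/t9.png

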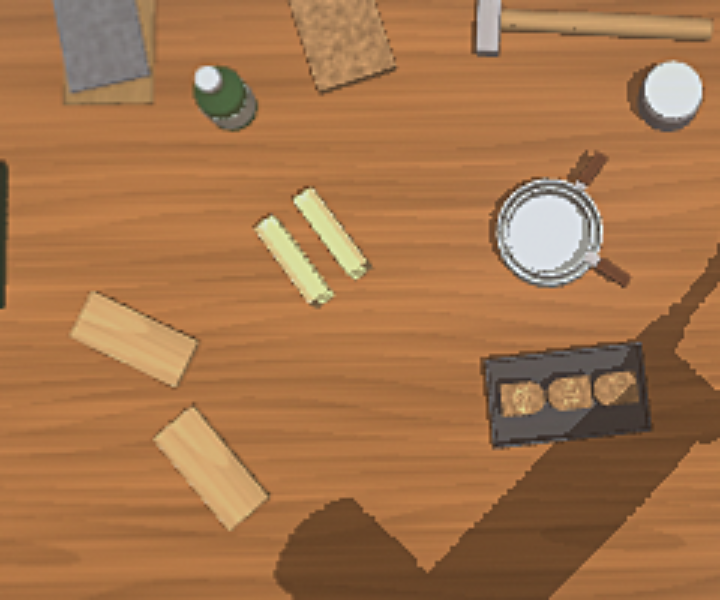

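View pics/s9.png

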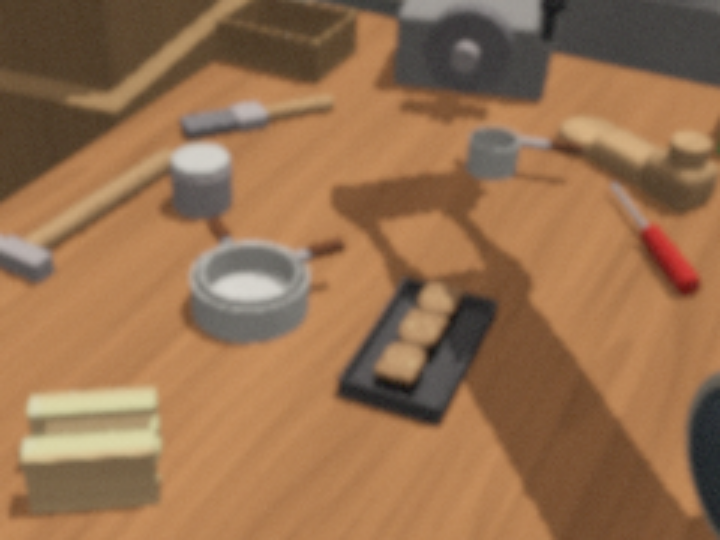

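Run:
```python
from h import *
w=cap("wrist"); c=np.array([0.5018,-0.3968])
X=pix2w(w,[[264,214],[261,254],[262.5,234]],0.047); a=np.arctan2(*(X[:,:2]-c).T[::-1]); print(X[:,:2], np.hypot(*(X[:,:2]-c).T), a)
# mallet points
print(pix2w(w,[[312,240],[290,275],[330,212]],0.03)[:,:2], c+0.074*np.array([np.cos(a[2]),np.sin(a[2])]))
```

```text
[[ 0.44211686 -0.41169944]
 [ 0.40607763 -0.42033969]
 [ 0.42443582 -0.41593555]] [0.0615148  0.09857428 0.07969558] [-2.89695069 -2.90046116 -2.89911546]
[[ 0.42591363 -0.46384676]
 [ 0.38579254 -0.45601658]
 [ 0.45633718 -0.47025914]] [ 0.42996478 -0.414568  ]
```

Run:
```python
from h import *
th=-2.899
grab_pan([0.5025,-0.3966],th,open_=0.28,r=0.075)
w=cap("wrist"); s=robot.get_state(); u=np.array([np.cos(th),np.sin(th)])
overlay_rim(w,s["ee_pos"][:2]-0.075*u,s["ee_pos"][2]+0.0186,0.060,"o10")
print(s["ee_pos"],s["force"],s["wrist_torque"])
```

```text
guard False
w 0.142 [ 0.4303 -0.4153  0.0216]
w 0.148 36.97
[ 0.42899497 -0.41388714  0.13745022] [-1.02250063 -0.78006055 -1.44174735] [-0.01554062  0.08416838  0.00990638]
```

View pics/o10.png

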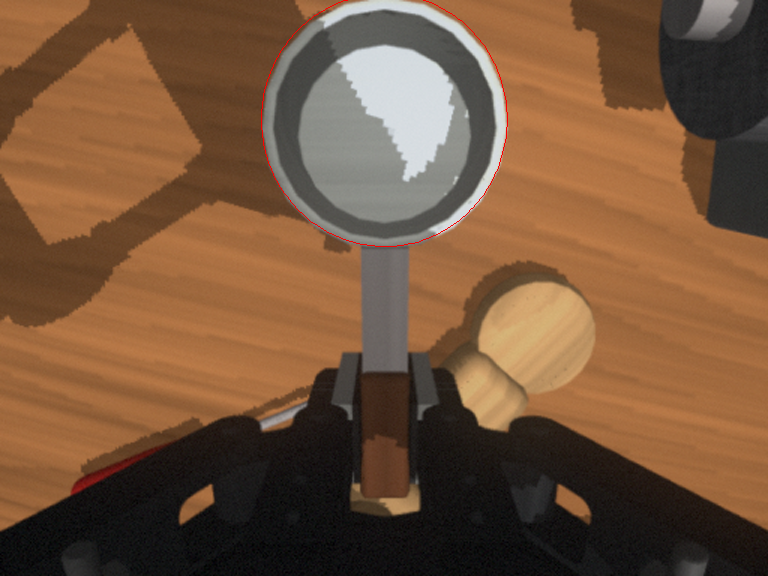

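Run:
```python
from h import *
ca=np.array([0.6057,-0.0225]); th=np.deg2rad(145); r=0.075
g=ca+r*np.array([np.cos(th),np.sin(th)])
ptp(g[0],g[1],0.13,th+np.pi); print(T(),robot.get_state()["joint_pos"].round(2))
print(to_pan(ca,th,0.075,r=r,feed=0.15)); s=robot.get_state(); print(s["ee_pos"],s["force"].round(2))
print(to_pan(ca,th,0.0312,r=r,feed=0.04,guard=5)); s=robot.get_state(); print(s["ee_pos"],s["force"].round(2),T())
robot.move_gripper(0.33); lin(g[0],g[1],0.17,feed=0.2)
w=cap("wrist"); save(w,"w11",1.2)
sd=cap("side"); cv2.imwrite("pics/s11.png",cv2.resize(sd["color"][100:280,160:400],None,fx=3,fy=3)); print(T())
```

```text
38.67 [-0.03 -0.05  1.56 -0.    1.64  2.16]
False
[0.54426975 0.0200907  0.07509943] [ 0.37  1.27 -0.41]
True
[0.54372869 0.02067663 0.03154893] [-0.11 -0.51  3.68] 40.21
41.46
```

View pics/w11.png

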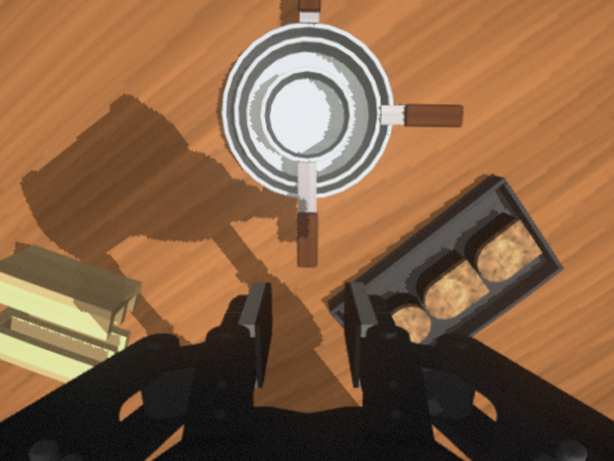

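View pics/s11.png

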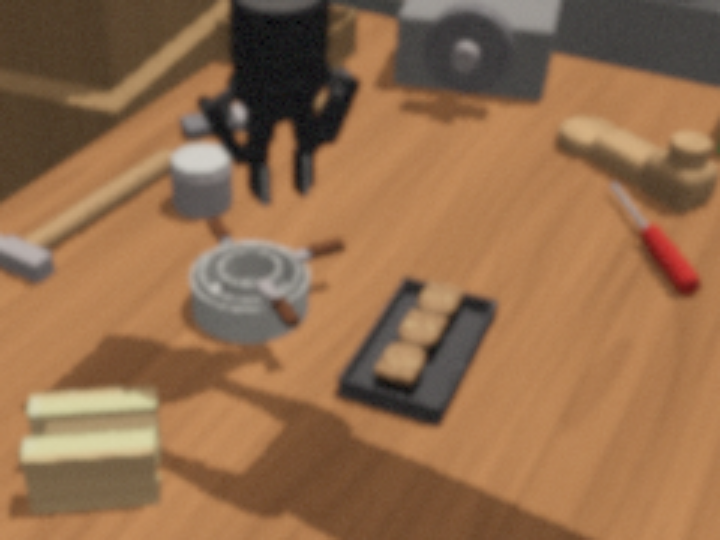

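Run:
```python
from h import *
yw=np.deg2rad(41)
ptp(0.575,0.21,0.17,yw); print(T())
w=cap("wrist"); save(w,"w12",1.5); np.savez("w12.npz",**{k:w[k] for k in("color","K","k1","C2W")})
for r in robot.pinpoint(w,"rack")[:2]: print(np.round(r["centre"],4),r["conf"])
r=robot.regions_of(w,"rack")[0]; print(r["conf"],maskrect(w,r["pixels"],0.058))
```

```text
42.41
[5.920e-01 2.338e-01 2.000e-04] 0.9
0.85 (array([0.58075012, 0.24944882]), (100.22799682617188, 27.1350154876709), np.float64(0.620039428679175))
```

View pics/w12.png

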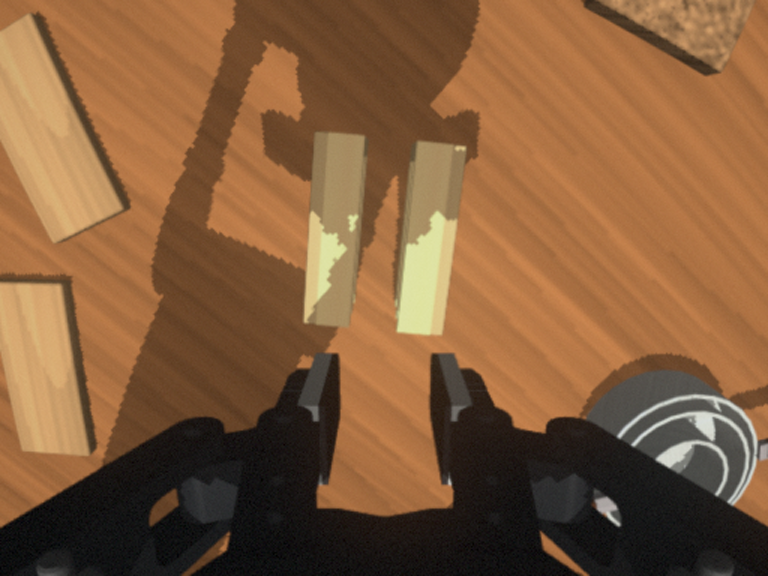

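Run:
```python
import cv2,numpy as np
d=np.load("w12.npz");im=d["color"][80:230,190:325]
cv2.imwrite("pics/z12.png",cv2.resize(im,None,fx=5,fy=4,interpolation=cv2.INTER_CUBIC))
```

```text
(no output)
```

View pics/z12.png

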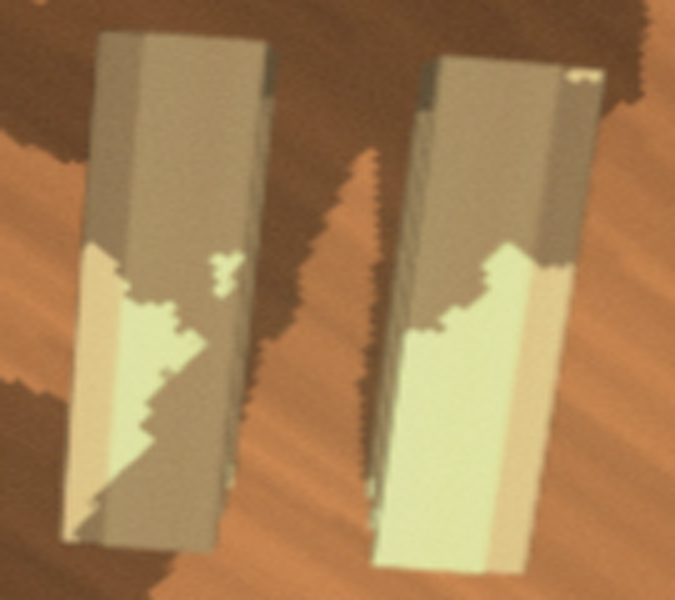

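Run:
```python
from h import *
d=np.load("w12.npz");w={k:d[k] for k in d}; w["k1"]=float(d["k1"])
f=lambda u,v:[190+u/5,80+v/4]
P=pix2w(w,[f(97,33),f(63,541),f(605,70),f(527,573), f(265,42),f(214,550),f(440,57),f(375,565)],0.058)[:,:2]
LF,LN,RF,RN,lf,ln,rf,rn=P
D=lambda a,b:round(1000*np.hypot(*(a-b)),1); A=lambda a,b:np.rad2deg(np.arctan2(*(b-a)[::-1])).round(2)
print("len",D(LF,LN),D(RF,RN),"wid",D(LF,RF),D(LN,RN),"diag",D(LF,RN),D(RF,LN)); print("ang",A(LN,LF),A(RN,RF),A(ln,lf),A(rn,rf),A(RN,LN)-90,A(RF,LF)-90)
print("gap",D(ln,rn),D(lf,rf)); print("centre",P[:4].mean(0),"mouth",(LN+RN)/2,(ln+rn)/2)
```

```text
len 99.4 99.6 wid 75.9 76.0 diag 125.2 125.2
ang 35.87 35.9 35.66 35.81 35.8 35.97
gap 26.4 26.1
centre [0.59466533 0.22877729] mouth [0.55436392 0.19961945] [0.55420473 0.19969918]
```

Run:
```python
from h import *
x,y=0.364,0.344; yw=np.deg2rad(40)
ptp(x,y,0.19,yw); robot.move_gripper(0.8)
w=cap("wrist"); save(w,"w13",1.2)
for r in robot.regions_of(w,"board_a")[:3]: print(round(r["conf"],2),r["pixels"].sum(),maskrect(w,r["pixels"],0.012))
for r in robot.pinpoint(w,"board_a")[:3]: print(np.round(r["centre"],4),r["conf"])
t=cap("top")
for r in robot.regions_of(t,"board_a")[:3]: print(round(r["conf"],2),maskrect(t,r["pixels"],0.012))
print(T())
```

```text
0.68 4795 (array([0.49116376, 0.40523441]), (79.0230941772461, 58.19912338256836), np.float64(1.1023022823129454))
0.62 7128 (array([0.36433304, 0.34535928]), (128.6842803955078, 55.92885971069336), np.float64(0.6898091892331797))
[ 0.3613  0.3484 -0.0041] 0.78
[0.5063 0.4293 0.0038] 0.73
0.93 (array([0.34608414, 0.3297926 ]), (84.25697326660156, 57.83671569824219), np.float64(0.7654678647476221))
0.88 (array([0.50381781, 0.42687332]), (132.03001403808594, 59.78146743774414), np.float64(1.1112587593749907))
0.55 (array([0.58348907, 0.25434027]), (113.34817504882812, 29.028270721435547), np.float64(0.6263741568060919))
44.26
```

View pics/w13.png

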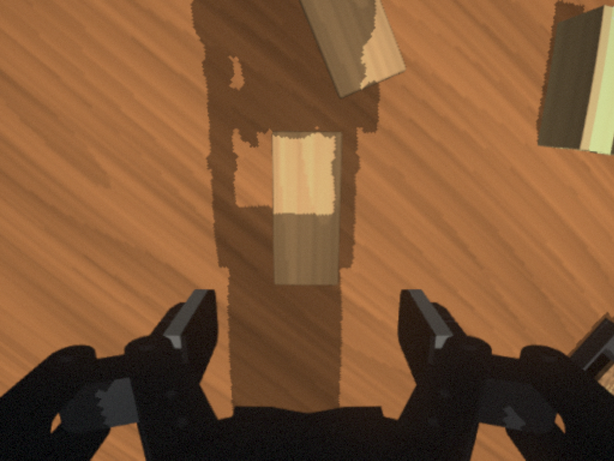

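Run:
```python
from h import *
c=np.array([0.3643,0.3454]); yw=0.6898; u=np.array([np.cos(yw),np.sin(yw)]); g=c-0.047*u
ptp(g[0],g[1],0.06,yw); robot.move_gripper(0.8)
lin(g[0],g[1],0.012,yw,feed=0.1)
gd=lin(g[0],g[1],-0.012,yw,feed=0.03,guard=4); s=robot.get_state(); print(gd,s["ee_pos"],s["force"].round(2),s["width"],T())
```

```text
True [ 0.32790852  0.31536823 -0.00722245] [-0.9  -0.56  5.98] 0.7982487265230767 46.35
```

Run:
```python
from h import *
c=np.array([0.3643,0.3454]); yw=0.6898; u=np.array([np.cos(yw),np.sin(yw)]); g=c-0.047*u
lin(g[0],g[1],-0.003,yw,feed=0.05)
robot.move_gripper(0.5,60); s=robot.get_state(); print(s["ee_pos"],s["width"])
lin(g[0],g[1],0.12,yw,feed=0.15); s=robot.get_state(); print(s["ee_pos"],s["width"],s["wrist_torque"].round(3),T())
w=cap("wrist"); save(w,"w14",1.5)
sd=cap("side"); cv2.imwrite("pics/s14.png",cv2.resize(sd["color"][140:384,100:380],None,fx=2.5,fy=2.4))
```

```text
[ 0.32821727  0.31562025 -0.0027834 ] 0.6342433505166363
[0.32757019 0.31507345 0.11859589] 0.6341697852061079 [ 0.031  0.075 -0.043] 47.83
```

View pics/w14.png

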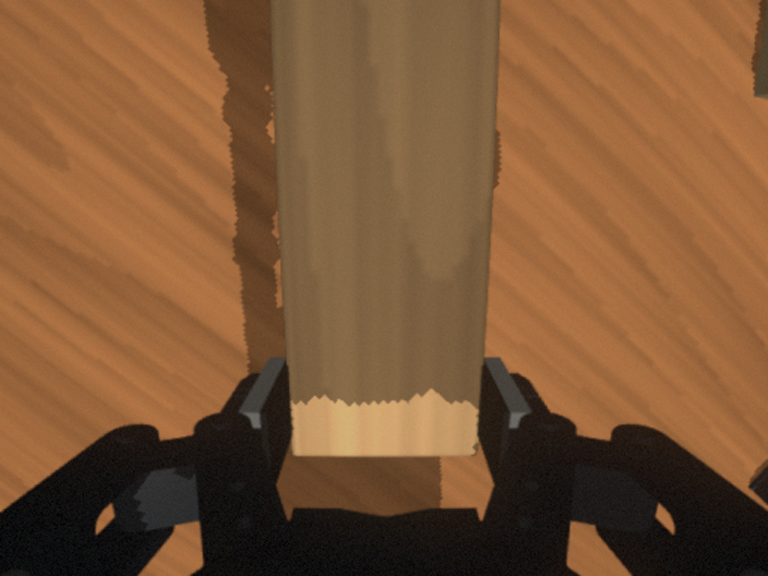

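View pics/s14.png

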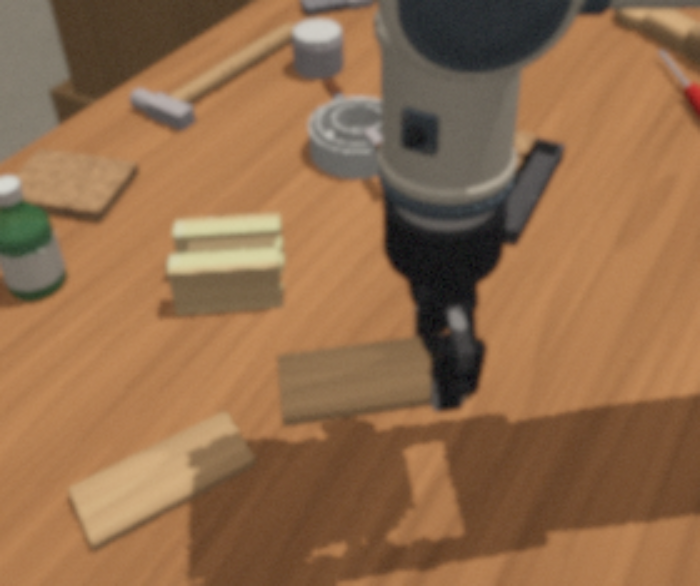

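Run:
```python
from h import *
w=cap("wrist"); s=robot.get_state(); z=s["ee_pos"][2]+0.015; yw=yaw_now()
P=pix2w(w,np.array([[272.5,2],[499,2],[281,200],[492.5,200],[292,450],[478,450]])/1.5,z)[:,:2]
u=np.array([np.cos(yw),np.sin(yw)]);n=np.array([u[1],-u[0]])
for p in P: d=p-s["ee_pos"][:2]; print((d@u*1000).round(1),(d@n*1000).round(1))
```

```text
104.0 -27.3
104.2 27.0
56.6 -26.9
56.7 27.4
-16.5 -27.7
-16.4 27.6
```

```bash
cat >> h.py <<'E'
RC=np.array([0.5947,0.2288]); RY=np.deg2rad(35.87); RU=np.array([np.cos(RY),np.sin(RY)]); RN=np.array([-RU[1],RU[0]])
def rackpos(front,lat=0.0,gr=0.112):
    "grasp-point xy for board front at given x beyond mouth"
    return RC+RU*(-0.050+front-gr)+RN*lat
E
python3 - <<'E'
from h import *
p=rackpos(-0.025); print(p)
ptp(p[0],p[1],0.10,RY); lin(p[0],p[1],0.010,RY,feed=0.12); s=robot.get_state()
print(s["ee_pos"],(s["ee_pos"][:2]-RC)@RN,T())
w=cap("wrist"); save(w,"w15",1.5); np.savez("w15.npz",**{k:w[k] for k in("color","K","k1","C2W")})
sd=cap("side"); cv2.imwrite("pics/s15.png",cv2.resize(sd["color"][190:320,140:320],None,fx=4.4,fy=4.4,interpolation=cv2.INTER_CUBIC)); np.savez("s15.npz",**{k:sd[k] for k in("color","K","k1","C2W")})
E
```

```text
[0.44316482 0.1192277 ]
[0.44366178 0.1195263  0.01086017] -4.922441894538227e-05 49.79
```

View pics/w15.png

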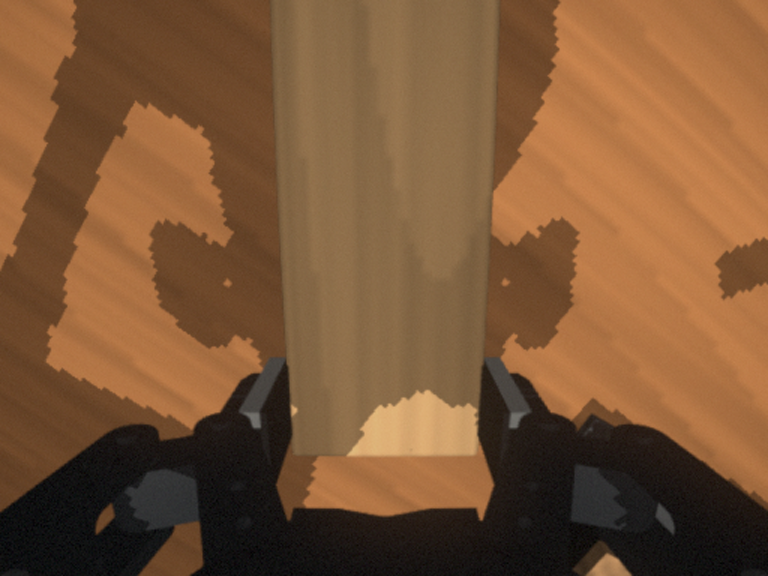

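View pics/s15.png

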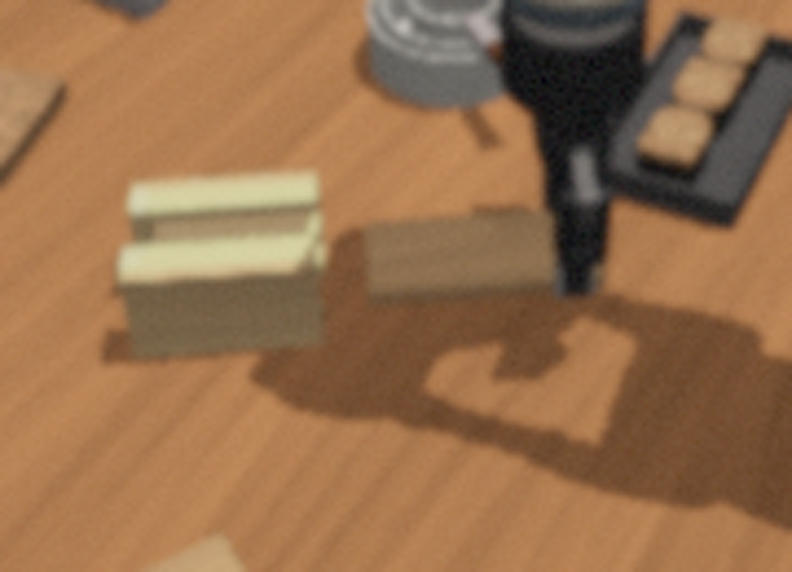

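```bash
cat >> h.py <<'E'
def box_pts(c,yaw,x0,x1,hy,z0,z1):
    u=np.array([np.cos(yaw),np.sin(yaw)]);n=np.array([-u[1],u[0]])
    return np.array([[*(np.array(c)+a*u+b*n),z] for z in(z0,z1) for a,b in((x0,-hy),(x1,-hy),(x1,hy),(x0,hy))])
def draw_box(im,p,pts,off,sc,col):
    q2=np.int32((w2pix(p,pts)-off+0.5)*sc)
    for k in range(4):
        for a,b in((k,(k+1)%4),(4+k,4+(k+1)%4),(k,k+4)): cv2.line(im,tuple(map(int,q2[a])),tuple(map(int,q2[b])),col,1)
E
python3 - <<'E'
from h import *
d=np.load("s15.npz");w={k:d[k] for k in d}; w["k1"]=float(d["k1"])
im=cv2.imread("pics/s15.png"); off=np.array([140,190])
draw_box(im,w,box_pts(RC,RY,-.05,.05,.038,0,.058),off,4.4,(0,0,255))
e=np.array([0.44366,0.11953,0.01086])
draw_box(im,w,box_pts(e[:2],RY,-.018,.112,.028,e[2]+.0028,e[2]+.0148),off,4.4,(0,255,0))
cv2.imwrite("pics/s15o.png",im)
E
```

```text
(no output)
```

View pics/s15o.png

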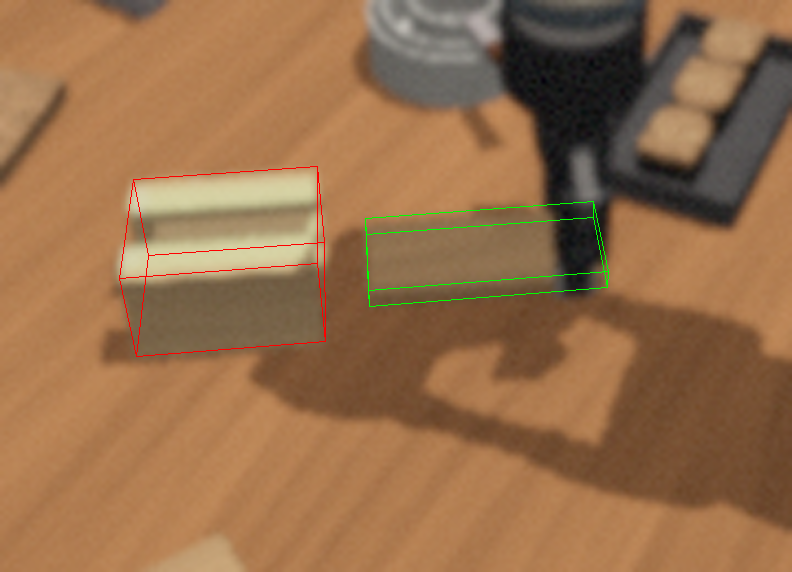

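Run:
```python
from h import *
for f in (0.02,0.05,0.082):
    p=rackpos(f); gd=lin(p[0],p[1],0.0100,RY,feed=0.06,guard=7); s=robot.get_state()
    print(gd,((s["ee_pos"][:2]-RC)@RU+0.050+0.112).round(4),((s["ee_pos"][:2]-RC)@RN).round(4),s["ee_pos"][2].round(4),s["force"].round(2),s["wrist_torque"].round(2),T())
    if gd: break
w=cap("wrist"); save(w,"w16",1.5)
sd=cap("side"); cv2.imwrite("pics/s16.png",cv2.resize(sd["color"][190:320,140:320],None,fx=4.4,fy=4.4,interpolation=cv2.INTER_CUBIC))
```

```text
False 0.0198 0.0001 0.0098 [ 0.47 -0.25 -0.34] [-0.03  0.03  0.  ] 50.79
False 0.0499 0.0001 0.0097 [ 0.99 -0.32 -0.17] [-0.04  0.02  0.02] 51.44
False 0.0819 0.0001 0.0098 [-0.02 -0.12 -0.55] [ 0.01  0.03 -0.05] 52.12
```

View pics/w16.png

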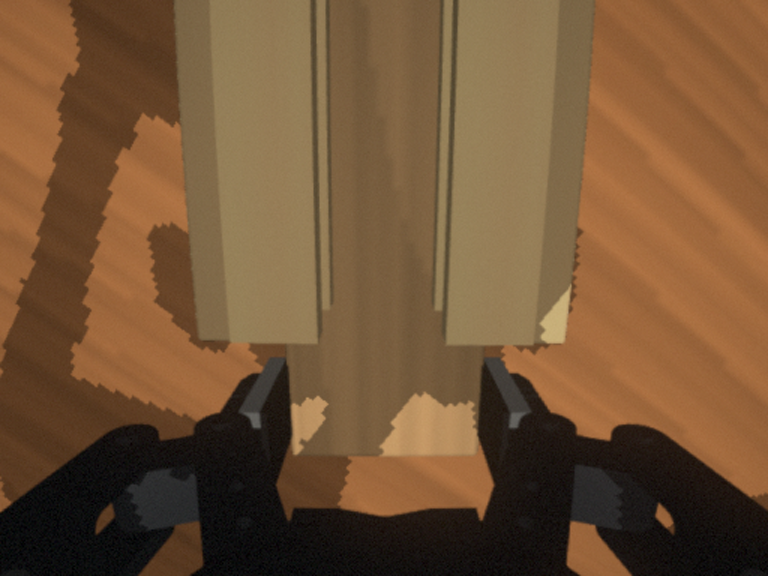

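View pics/s16.png

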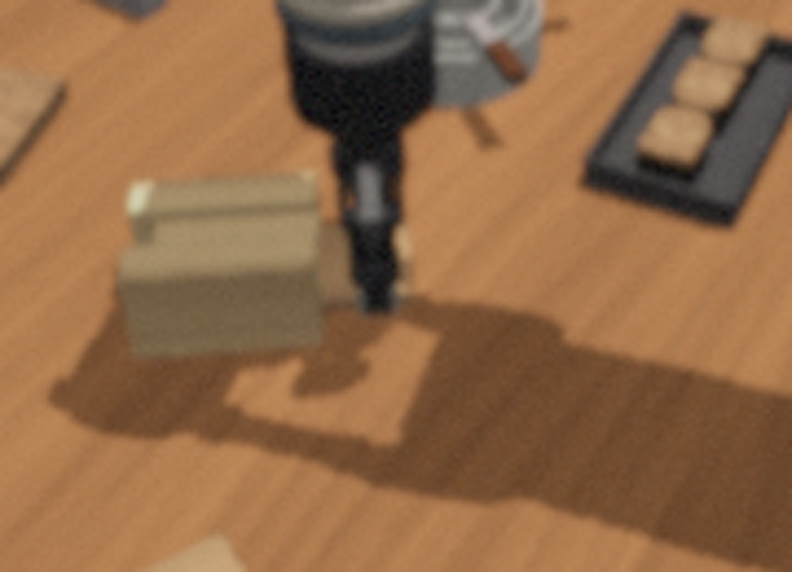

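Run:
```python
from h import *
p=rackpos(0.097); gd=lin(p[0],p[1],0.0095,RY,feed=0.03,guard=10); s=robot.get_state()
print(gd,((s["ee_pos"][:2]-RC)@RU+0.050+0.112).round(4),s["force"].round(2),T())
robot.sleep(0.2);s=robot.get_state(); print(((s["ee_pos"][:2]-RC)@RU+0.050+0.112).round(4),s["force"].round(2))
```

```text
True 0.0904 [ 0.12 -0.59 -0.31] 52.62
0.09 [ 0.05 -0.5  -0.86]
```

```bash
cat >> h.py <<'E'
def rx(x,lat=0.0): return RC+RU*(-0.050+x)+RN*lat   # x relative to mouth
def push(z,lat=0.0,zup=0.10):
    s=robot.get_state(); p0=s["ee_pos"]
    robot.move_gripper(0.78); print("rel",T())
    a=rx(-0.090,lat); lin(a[0],a[1],p0[2],RY,feed=0.15)
    robot.move_gripper(0.0,40); lin(a[0],a[1],z,RY,feed=0.1)
    b=rx(-0.044,lat); gd=lin(b[0],b[1],z,RY,feed=0.04,guard=12); s=robot.get_state()
    print("push",gd,((s["ee_pos"][:2]-RC)@RU+0.050).round(4),s["force"].round(2),T())
    a=rx(-0.085,lat); lin(a[0],a[1],z,RY,feed=0.15); lin(a[0],a[1],zup,RY,feed=0.25)
E
python3 - <<'E'
from h import *
push(0.012)
a=rx(-0.02); ptp(a[0],a[1],0.17,RY); w=cap("wrist"); save(w,"w17",1.5); np.savez("w17.npz",**{k:w[k] for k in("color","K","k1","C2W")})
print(T())
E
```

```text
rel 53.1
push True -0.0511 [-0.59  0.06  0.1 ] 55.52
56.92
```

View pics/w17.png

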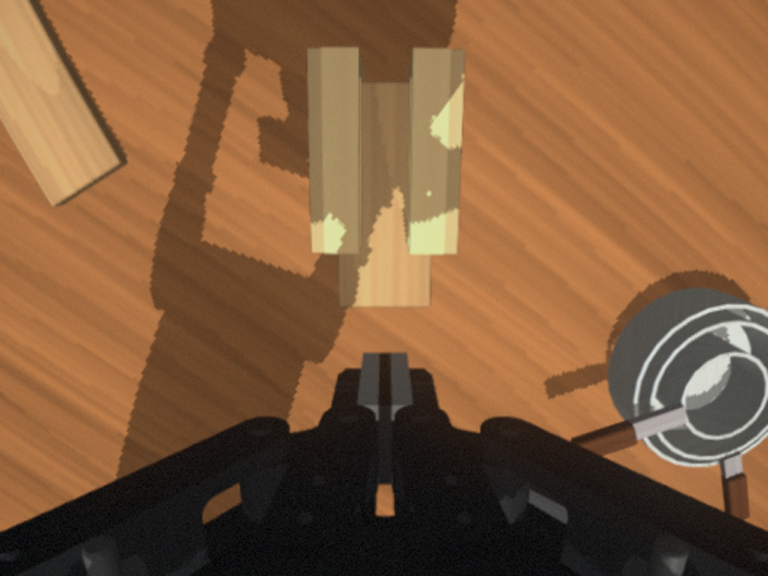

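Run:
```python
from h import *
x,y=0.504,0.427; yw=1.11
ptp(x,y,0.18,yw); robot.move_gripper(0.8)
w=cap("wrist"); save(w,"w18",1.2)
for r in robot.regions_of(w,"board_a")[:3]: print(round(r["conf"],2),r["pixels"].sum(),maskrect(w,r["pixels"],0.012))
print(T(),robot.get_state()["joint_pos"].round(2))
```

```text
0.88 7620 (array([0.50387552, 0.42830725]), (129.05482482910156, 56.02098846435547), np.float64(1.1063671316637604))
58.63 [ 0.65  0.25  1.14 -0.    1.75  1.11]
```

View pics/w18.png

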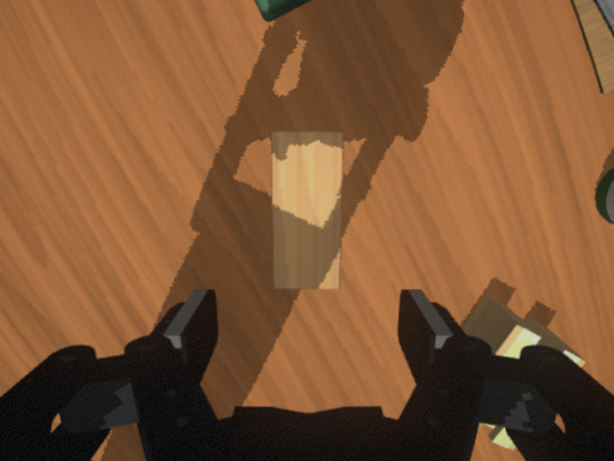

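Run:
```python
from h import *
c=np.array([0.5039,0.4283]); yw=1.1064; u=np.array([np.cos(yw),np.sin(yw)]); g=c-0.047*u
ptp(g[0],g[1],0.06,yw); lin(g[0],g[1],0.010,yw,feed=0.12)
gd=lin(g[0],g[1],-0.003,yw,feed=0.05,guard=6); print(gd)
robot.move_gripper(0.5,60); s=robot.get_state(); print(s["ee_pos"],s["width"])
zo=s["ee_pos"][2]
lin(g[0],g[1],0.12,yw,feed=0.2); s=robot.get_state(); print(s["width"],T())
p=rackpos(-0.025)
ptp(p[0],p[1],0.12,RY); lin(p[0],p[1],0.0338,RY,feed=0.15); s=robot.get_state()
print(s["ee_pos"],((s["ee_pos"][:2]-RC)@RN).round(4),T(),zo)
w=cap("wrist"); save(w,"w19",1.5)
sd=cap("side")
im=cv2.resize(sd["color"][190:320,140:320],None,fx=4.4,fy=4.4,interpolation=cv2.INTER_CUBIC);off=np.array([140,190])
draw_box(im,sd,box_pts(RC,RY,-.05,.05,.038,0,.058),off,4.4,(0,0,255))
e=s["ee_pos"]
draw_box(im,sd,box_pts(e[:2],RY,-.018,.112,.028,e[2]+.0028,e[2]+.0148),off,4.4,(0,255,0))
cv2.imwrite("pics/s19o.png",im)
```

```text
False
[ 0.48316836  0.38650411 -0.00236967] 0.6389490804405803
0.6330204878901964 61.22
[0.44368717 0.11969109 0.0345705 ] 0.0001 62.99 -0.0023696661656027705
```

View pics/w19.png

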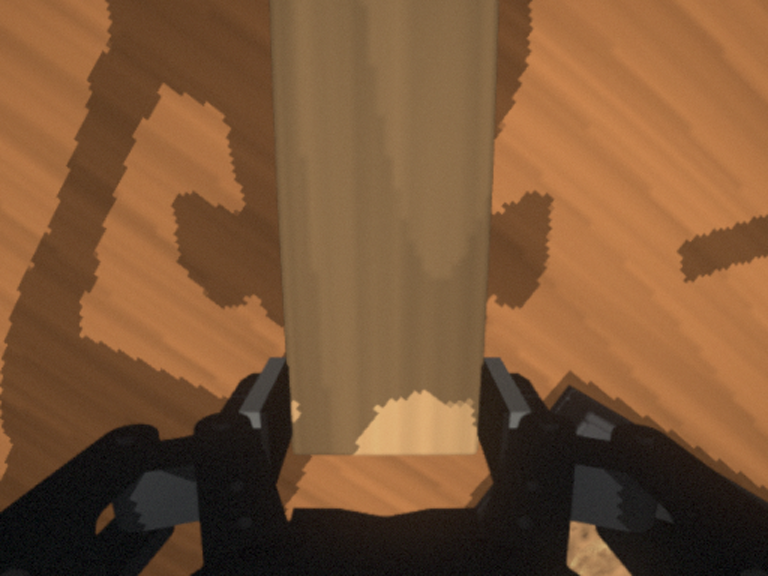

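View pics/s19o.png

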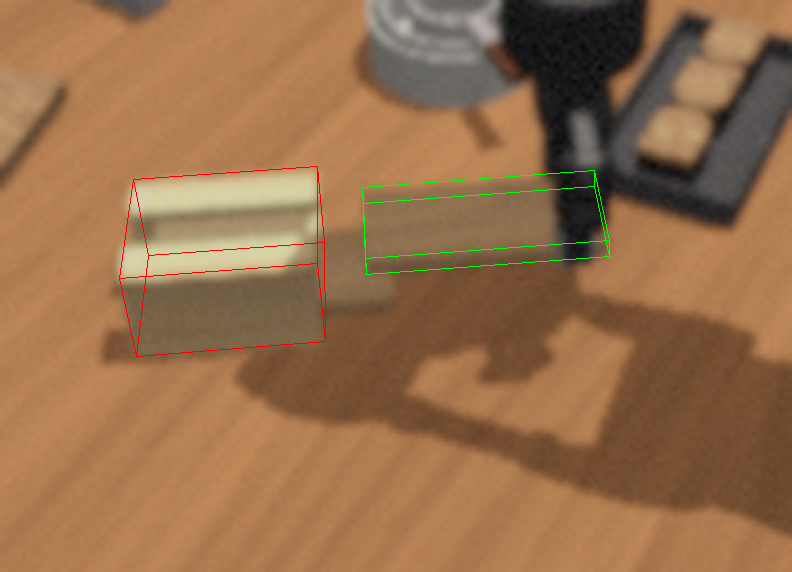

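Same offsets as for the first board, so I insert it the same way.

Run:
```python
from h import *
ok=True
for f in (0.02,0.05,0.082):
    p=rackpos(f); gd=lin(p[0],p[1],0.0338,RY,feed=0.06,guard=7); s=robot.get_state()
    print(gd,((s["ee_pos"][:2]-RC)@RU+0.050+0.112).round(4),((s["ee_pos"][:2]-RC)@RN).round(4),s["ee_pos"][2].round(4),s["force"].round(2),T())
    if gd: ok=False;break
if ok:
    p=rackpos(0.097); gd=lin(p[0],p[1],0.0333,RY,feed=0.03,guard=10); s=robot.get_state()
    print(gd,((s["ee_pos"][:2]-RC)@RU+0.050+0.112).round(4),s["force"].round(2),T())
w=cap("wrist"); save(w,"w20",1.5)
sd=cap("side"); cv2.imwrite("pics/s20.png",cv2.resize(sd["color"][190:320,140:320],None,fx=4.4,fy=4.4,interpolation=cv2.INTER_CUBIC))
```

```text
False 0.0198 0.0 0.0336 [ 0.02 -0.42 -0.52] 63.99
False 0.05 0.0001 0.0335 [-0.31 -0.22  0.03] 64.64
False 0.0819 0.0001 0.0336 [-0.94 -1.17 -1.09] 65.33
True 0.0902 [ 0.62 -0.15  0.12] 65.72
```

View pics/w20.png

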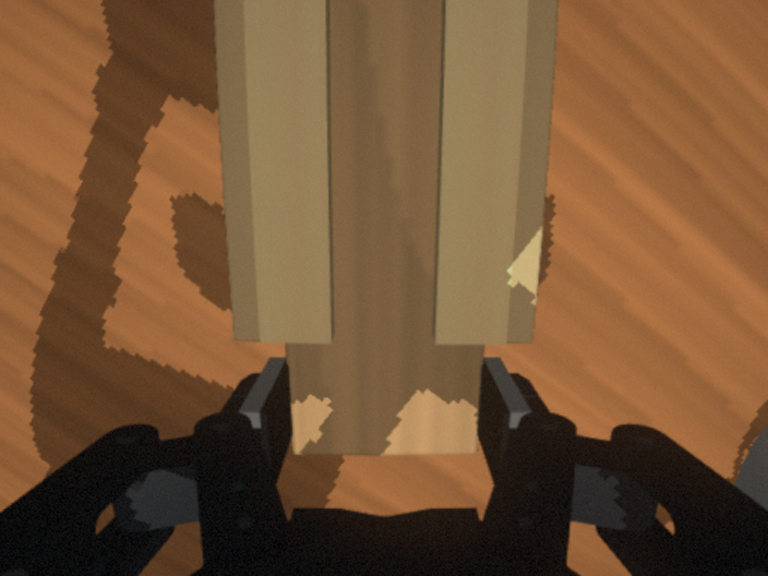

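View pics/s20.png

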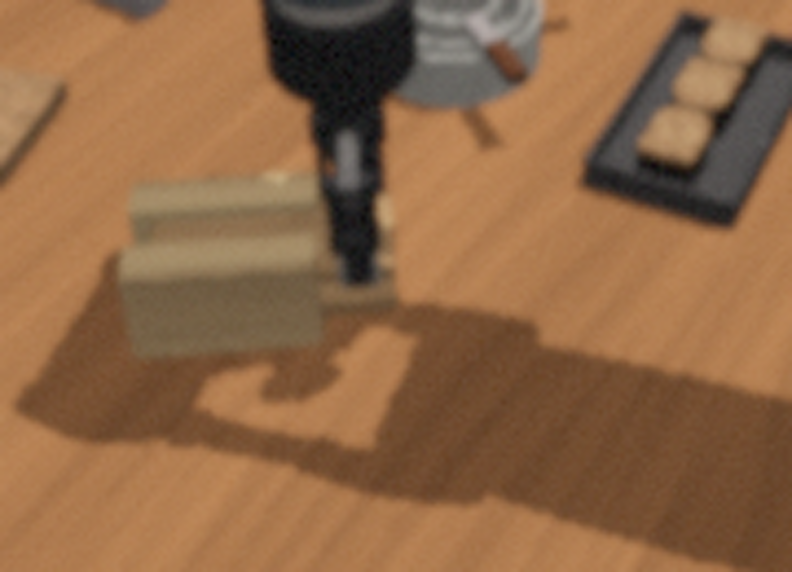

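Run:
```python
from h import *
push(0.036,zup=0.036)
a=rx(-0.085); lin(a[0],a[1],0.014,RY,feed=0.1); b=rx(-0.044); gd=lin(b[0],b[1],0.014,RY,feed=0.04,guard=12); s=robot.get_state(); print(gd,((s["ee_pos"][:2]-RC)@RU+0.050).round(4))
lin(a[0],a[1],0.014,RY,feed=0.15); lin(a[0],a[1],0.1,RY,feed=0.25)
a=rx(-0.03); ptp(a[0],a[1],0.18,RY); w=cap("wrist"); save(w,"w21",1.2)
robot.goto_joints([-1.312,0.091,1.231,0,1.82,-0.057])
t=cap("top"); cv2.imwrite("pics/t21.png",cv2.resize(t["color"][80:300,80:340],None,fx=3,fy=2.7))
sd=cap("side"); cv2.imwrite("pics/s21.png",cv2.resize(sd["color"][120:320,130:390],None,fx=3,fy=3,interpolation=cv2.INTER_CUBIC)); print(T())
```

```text
rel 66.1
push True -0.0511 [ 0.16  0.3  -0.2 ] 68.53
True -0.0512
74.73
```

View pics/w21.png

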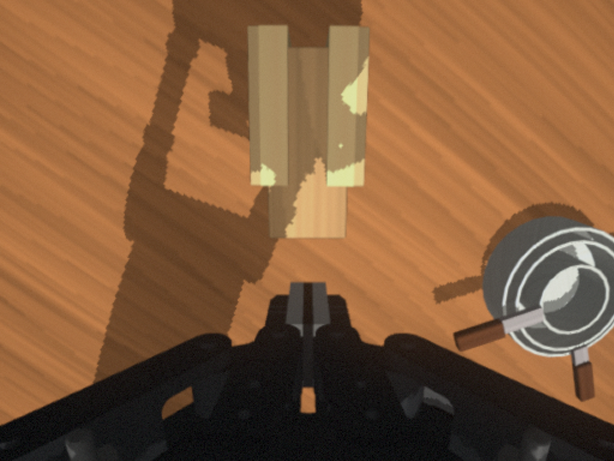

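View pics/t21.png

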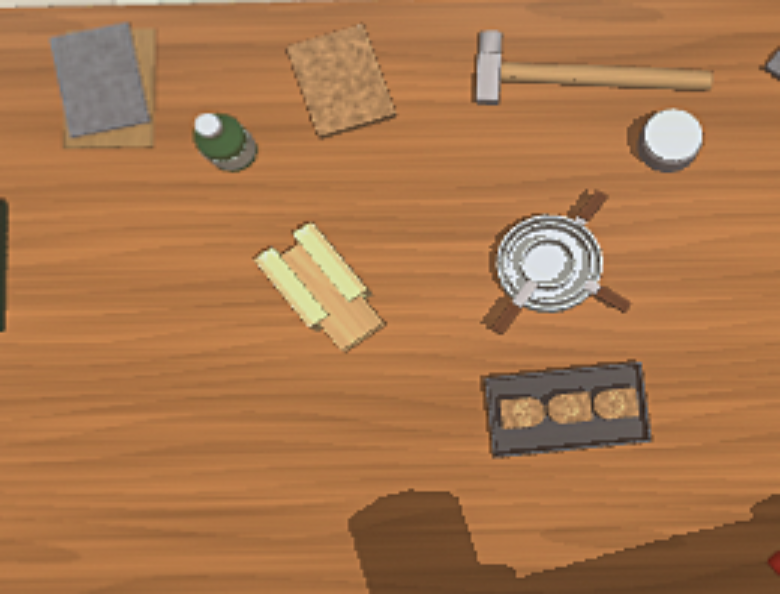

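View pics/s21.png

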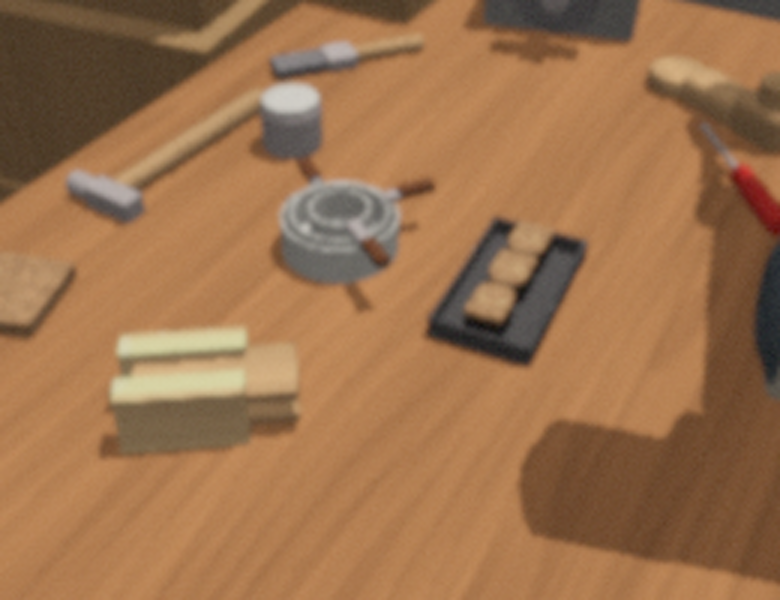

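Run:
```python
from h import *
t=cap("top");s=cap("side")
for n in["heel_a","pan_a","pan_a_handle","tin","board_a"]:
    for p,l in((t,"top"),(s,"side")): print(n,l,[(np.round(r["centre"],3).tolist(),round(r["conf"],2)) for r in robot.pinpoint(p,n)[:4]])
robot.close_job(); print(T())
```

```text
heel_a top [([0.437, -0.089, 0.004], 0.7), ([0.433, -0.042, 0.006], 0.47)]
heel_a side [([0.428, 0.013, 0.004], 0.7), ([0.437, -0.084, 0.002], 0.67), ([0.433, -0.035, 0.003], 0.54)]
pan_a top [([0.602, -0.023, 0.007], 0.73), ([0.601, -0.025, -0.002], 0.6), ([0.606, -0.026, 0.005], 0.59)]
pan_a side [([0.604, -0.024, -0.001], 0.96), ([0.603, -0.024, 0.005], 0.77), ([0.61, -0.023, 0.009], 0.64), ([0.574, 0.212, 0.035], 0.52)]
pan_a_handle top [([0.671, -0.072, 0.043], 0.65), ([0.542, 0.023, 0.05], 0.49)]
pan_a_handle side [([0.675, -0.068, 0.046], 0.55)]
tin top [([0.753, -0.161, -0.001], 0.85), ([0.542, 0.025, 0.051], 0.37)]
tin side [([0.753, -0.16, -0.001], 0.7), ([0.596, 0.232, 0.002], 0.66)]
board_a top [([0.576, 0.212, 0.033], 0.55)]
board_a side [([0.572, 0.213, 0.008], 0.48)]
the job is handed in; nothing more can be done
the job is handed in; nothing more can be done
```

The job is done and handed in, at about 75 s of the 210 s allowed. pan_c was absent; three heels, both boards and pan_d were there.

- **Heels:** I moved all three, including the one in pan_a, into the tray. The last pictures show them lying flat on the tray floor, with undersides read at about 2 to 6 mm against a 4 mm floor.
- **Pans:** pan_b went into pan_a, then pan_d into pan_b. Each touched down at the height expected for a pan resting on the floor below it. The handles point to roughly −35°, −125° and 145°, so the closest two are about 90° apart.
- **Boards:** One is in the lower slot and one in the upper. Each met the stop about 90 mm in, and a push from behind confirmed that they stand 40 mm out of the rack.
- **Tin:** It is still upright and has not moved, at (0.753, −0.160) m.

No check failed. The detectors gave a few low-confidence false labels, such as a pan at the rack. The top camera listed only two of the heels, but all three show in its picture and in the side camera's readings. Both boards drooped about 2 mm at the front while held, but still went in without resistance.

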